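Clamp an engine control unit with a turnbuckle holder

TASK

Get the engine control unit ready for probing: first push it along the holder until its case sits square against both stop posts, then turn the turnbuckle sleeve by its spokes so that both jaws draw in together and grip the case firmly between their rubber pads. Feel for it: stop once the spokes have clearly stiffened, do not force them further, leave the unit seated against its stops, and do not disturb the things lying around.

Things in the scene. Friction and masses are not known exactly. Their poses are not given: they have to be found in the camera images.
- holder: Aluminium holder fixed to the bench. Origin on the bench, z up, +x = the way the unit is pushed home (roughly away from the robot), +y left. Base plate x -120 to +110, y -125 to +125 mm, top at z = 12 mm. Two steel stop posts 12 x 12 mm, 32 mm high, at y = +40 and -40, near faces at x = +20. A jaw bar along x (180 mm long, 20 wide, top at z = 45) stands either side of the unit.
- stop_line (a point): Point midway between the two stop posts, in the plane of their near faces: x = +20, y = 0, z = +30 mm in the holder's frame. Axes as the holder. With the unit home its centre lies 50 mm before this plane (at holder x = -30).
- unit_center (a point): Centre of the control unit's case: loose, about 0.4 kg, black, 100 x 100 x 30 mm, rim to 33 mm, green board on top, lying on the base plate. Axes as the holder when square. On its +x face two grey sockets, 18 mm long, within 26 mm of the middle line, pass between the posts. Its -x face is plain: push there. Starts 20 to 45 mm short of the posts, up to 2 mm off centre and 2 degrees askew.
- turnbuckle_center (a point): Centre of the turnbuckle sleeve: x = +75, y = 0, z = +75 mm in the holder's frame; its axis is the holder's y. A tube 70 mm long, 24 mm across, with a 30 mm collar in the middle from which five spokes stick out, 72 degrees apart, in the plane y = 0. Each is a bar 8 mm thick ending in a 12 mm ball centred 43 mm from the axis (outermost point 49 mm). A finger that drags across a ball binds: follow its arc.
- sleeve (a joint): Turn of the sleeve (rad). At 0 and every fifth of a turn (1.257) a spoke points straight up. It grows as the upper spokes go to +x of the holder; growing draws both jaws in, 2.55 mm each per rad. Starts at -0.75 to 0.75, can reach 8. Stays where left: thread friction 0.16 N m, so free turning takes about 4 N across a spoke 40 mm from the axis.
- left_lug_top (a point): Top of the lug on the left jaw that holds the turnbuckle's left rod: at x = +75, y = +84 mm (sleeve at 0), z = +89 mm in the holder's frame; axes as the holder; moves with the jaw. The lug is 30 mm in x by 20 mm in y. The right jaw has its mirror image.
- left_jaw: Left (+y) jaw, slides along y. Origin under the middle of its bar, at y = +84 mm, z = 12 mm in the holder's frame when the sleeve reads 0. Axes as the holder. Its rubber pad, x -70 to +10 mm, 22 mm high, has its free face 22 to 28 mm inward of the origin: how far differs every time, on each jaw, and is not reported, so the pads meet the case anywhere from about 2 to 5 rad.
- right_jaw: Right (-y) jaw, mirror image, y = -84 mm at 0. Each pad gives 4.4 N per mm for 3.4 mm (1.3 rad), then 40 N per mm. Firm grip = 10 N or more at each pad (squeezed 2.3 mm). Push square across a spoke at 40 mm: 4 N free, 6 N where the pads harden, then rising fast, 13 N more per rad; stop at 8 to 12 N. Above about 16 N the case is crushed (100 N at a pad).
- meter_center (a point): Bystander: centre of a loose grey multimeter, 150 x 75 x 32 mm (its x, y, z), lying left of the holder.
- screwdriver: Bystander: a loose screwdriver lying along its x, right of the holder.
- can_center (a point): Bystander: centre of a loose plain aluminium can, 52 mm across, 150 mm tall, standing on the bench at the robot's right.
Things that resemble listed ones, but are neither listed nor needed, are in the scene too. Leave any pink or yellow look-alike of the part that bears unit_center alone.

How it is judged:
By the outcome, as a careful person would: the job done as asked, in the order asked, and still so for the second after the job is handed in, with the robot touching nothing.
It also fails if it takes over 72 s, if anything falls off the work surface, if the arm or the gripper's body presses on something with over 40 N, if the wrist force passes 120 N, or if a joint passes its speed limit or range.

ROBOT

A 6-joint arm with a two-finger parallel gripper is mounted at the origin on the work surface. World frame = base frame: x ahead of the robot, y to its left, z up, the work surface at z = 0. Lengths are in m, angles in degrees, forces in N, time in s.
With the tool pointing down it reaches from about 0.375 to 0.9 m from the base axis. Payload 3.1 kg.
Tool frame: the origin (TCP) lies on the centre line of the jaws, within the pads' length; the fingertips stand 25 mm ahead of it and the grasp point (between the pads) lies 6 mm ahead of it; z points along the fingers, y is the line along which they close (so a half turn about z gives the same grasp; the last joint's range is limited). The gripper opens to 87 mm and grips with 3 to 60 N. Pads are 19 mm wide; open, the fingers measure 117 mm over their backs; the gripper's body (75 mm by 190 mm) begins 51 mm behind the grasp point.
Start: joints at [-82.248, 30.224, 82.088, -0, 67.689, -10.227], TCP at [0.193, -0.594, 0.248] pointing down, gripper open.
Joint ranges: [-176.69, 176.69], [-43.24, 126.21], [12.49, 139.97], [-82, 262], [0, 151.66], [-163.58, 163.58]. Speed limits (degrees/s): [159.86, 159.86, 180, 180, 180, 180].

INTERFACE

Orientations are given as a 3x3 rotation matrix whose columns are the frame's x, y, z axes.
In Python, from rig import read_state, capture, camera_params, hand_in gives the robot as it stands.
- The arm moves only by the tool apply_moves, never from a script. Its argument "rows" is a list of rows, each an object of numbers: "x", "y", "z": the shift along the tool's x, y, z in mm; "rx", "ry", "rz": the turn, a rotation vector about the tool's x, y, z in units of 6 degrees (1.0 is 6 degrees); "claw": the closure in counts, from 0 (fully open) to 255 (shut). A call has 1 to 10 rows; each row is the pose to reach, as a shift and turn from the pose commanded when the call began, along the tool's axes at that moment; what a row does not reach only later rows make up. A row lasts 1/8 s, in which the tool goes at most 62.5 mm and 10.7 degrees, less where a joint would pass 70% of its speed; a pose out of reach is approached as far as the arm can. A call with a gripper value outside its range is refused whole. The fingers move at their own pace and stop on an object; the grip force is fixed at half the most. Time passes only in rows, so rows that repeat a pose let the fingers close. It gives the time, the measured TCP pose, the force, the opening and the grip force at its end, in the units of the state.
- read_state(): the state, without advancing time (a new reading comes with each control period).
- capture(name): name is "scene" or "top" or "wrist"; returns (picture, depth): 400x640x3 uint8, red, green, blue; 400x640 float32, m along the optical axis (not along the pixel's ray), 0 where there is no reading.
- camera_params(name): a dict with "fx", "fy", "cx", "cy" (pixels), "xyz" and "orientation" of the camera in the world. Camera axes: x right, y up, looking along -z (the intrinsics and any distortion apply to the point x, -y, -z); pixel columns grow to the right and rows downward; lengths in m; the calibration is good to about 2 mm. The wrist camera is an equidistant fisheye: a pixel r from the principal point sees the ray r / f radians off the axis. A picture is of the moment at which its call begins: read the wrist's pose just before it. camera_params takes no time and is no camera call; for the wrist camera it gives the pose at the moment of the call.
- hand_in(): hands the job in; it is judged then, once.
The state is a dict: "time_s": time; "joint_positions": joint angles; "qvel": joint speeds; "tau": joint torques, N m; "position": TCP position; "tcp_rot": TCP orientation; "force": force on the tool from outside, world axes, zero at the start; "moment": the same for the moment, N m; "opening": opening from 0.0 (shut) to 1.0 (fully open); "grasp_force": force on a finger pad.
Only numpy, scipy, OpenCV 4.12 (cv2) and the standard library are available. Lean on these libraries where they do the work, as an engineer would, in place of code of your own. Each camera call takes 0.05 s, during which the arm holds its last target. There are 200 camera calls.

## Working session

There is one attempt and no reset: what is moved stays moved. The work goes in short steps, Python scripts to look and compute and a tool call to move; the robot and the scene stay as the last step left them, time stands still between calls to the robot, and variables do not carry over. Pictures are saved under pics/ and viewed, at most 10 in all, crops included, and the job is handed in when it is done.

Besides the shell and the picture viewer there is one more tool, called after "Call:" as name([rows], argument=value, ...), one row to a line, values as JSON. apply_moves: Moves the arm, as the interface text tells. Its arguments: {"type":"object","properties":{"rows":{"type":"array"}},"required":["rows"]}

```bash
mkdir -p pics; ls; python3 - <<'E'
from rig import *
import cv2,numpy as np
s=read_state();print({k:np.round(v,3).tolist() for k,v in s.items()})
for n in ["scene","top","wrist"]:
    p=camera_params(n);print(n,{k:np.round(v,4).tolist() if not isinstance(v,str) else v for k,v in p.items()})
    im,d=capture(n);cv2.imwrite(f"pics/{n}0.png",im[:,:,::-1]);np.save(f"pics/{n}0.npy",d)
E
```

```text
pics
{'time_s': 0.0, 'joint_positions': [-82.248, 30.28, 82.158, -0.0, 67.69, -10.228], 'qvel': [-0.083, -0.042, -0.004, 0.094, 0.034, -0.032], 'tau': [0.001, -44.004, -17.66, 0.063, 0.058, -0.0], 'position': [0.193, -0.594, 0.247], 'tcp_rot': [[0.951, 0.309, -0.0], [0.309, -0.951, 0.002], [0.0, -0.002, -1.0]], 'force': [0.604, -0.174, 0.342], 'moment': [-0.022, -0.01, 0.006], 'grasp_force': 0.0, 'opening': 0.996}
scene {'fx': 476.7563, 'fy': 476.7563, 'cx': 327.977, 'cy': 200.3282, 'xyz': [1.4278, -0.3348, 0.8447], 'orientation': [[0.316, -0.58, 0.7508], [0.9487, 0.2048, -0.241], [-0.014, 0.7884, 0.615]]}
top {'fx': 490.2233, 'fy': 490.2233, 'cx': 316.7632, 'cy': 194.1015, 'xyz': [0.3814, -0.0755, 1.3871], 'orientation': [[-0.0126, 0.9976, -0.0674], [-0.9998, -0.0136, -0.0146], [-0.0154, 0.0672, 0.9976]]}
wrist {'fx': 309.7069, 'fy': 309.7069, 'cx': 318.9005, 'cy': 196.5673, 'xyz': [0.2615, -0.5732, 0.3847], 'orientation': [[0.3094, 0.9162, 0.2548], [-0.9509, 0.2984, 0.0817], [-0.0012, -0.2675, 0.9635]]}
```

View pics/scene0.png

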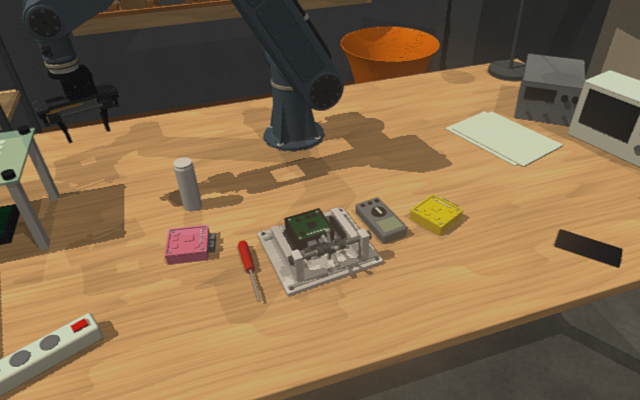

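View pics/top0.png

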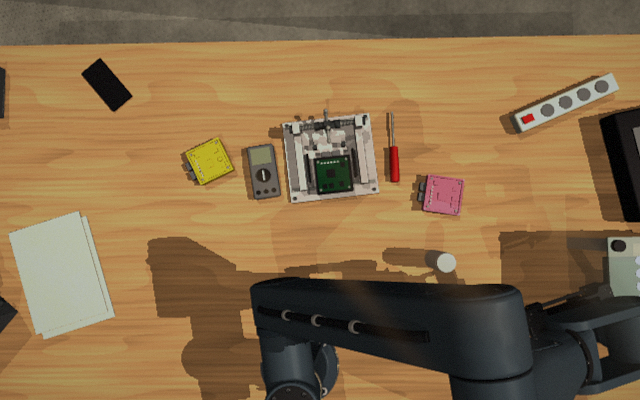

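The top view shows the holder at (330,158) with the green-board unit at (333,174). The look-alikes are pink at (443,195) and yellow at (210,162), and something green lies under the glass table at the far left of the scene view. I choose (333,174) because it is black and green and lies in the holder. Bystanders in the top view are the meter (263,172), the screwdriver (393,150) and the can (446,262).

```bash
cat > h.py <<'E'
import numpy as np,cv2
from rig import *
def ray(n,u,v,p=None):
    p=p or camera_params(n);x=(u-p['cx']);y=(v-p['cy'])
    if n=='wrist':
        r=np.hypot(x,y)+1e-9;t=r/p['fx'];d=np.array([np.sin(t)*x/r,-np.sin(t)*y/r,-np.cos(t)])
    else: d=np.array([x/p['fx'],-y/p['fy'],-1])
    return np.array(p['xyz']),np.array(p['orientation'])@d
def onz(n,u,v,z,p=None):
    o,d=ray(n,u,v,p);return o+d*(z-o[2])/d[2]
def proj(n,P,p=None):
    p=p or camera_params(n);q=np.array(p['orientation']).T@(np.array(P)-p['xyz']);x,y,z=q[0],-q[1],-q[2]
    if n=='wrist':
        r=np.hypot(x,y)+1e-12;t=np.arctan2(r,z);return p['cx']+p['fx']*t*x/r,p['cy']+p['fx']*t*y/r
    return p['cx']+p['fx']*x/z,p['cy']+p['fy']*y/z
def crop(im,x0,y0,w,h,k,name):
    cv2.imwrite(name,cv2.resize(im[y0:y0+h,x0:x0+w,::-1],None,fx=k,fy=k,interpolation=cv2.INTER_CUBIC))
E
python3 - <<'E'
from h import *
a=cv2.imread('pics/top0.png')[:,:,::-1];b=cv2.imread('pics/scene0.png')[:,:,::-1]
A=cv2.resize(a[95:215,270:410],None,fx=5,fy=5,interpolation=cv2.INTER_CUBIC)
cv2.imwrite('pics/c1.png',A[:,:,::-1])
g=cv2.cvtColor(a,cv2.COLOR_RGB2HSV);m=cv2.inRange(g,(50,80,30),(90,255,255));m[:, :300]=0;m[:,380:]=0;m[:140]=0;m[210:]=0
r=cv2.minAreaRect(cv2.findNonZero(m));print(r,onz('top',*r[0],.045))
g=cv2.cvtColor(b,cv2.COLOR_RGB2HSV);m=cv2.inRange(g,(50,80,30),(90,255,255));m[:, :250]=0;m[:,380:]=0;m[:190]=0;m[260:]=0
r=cv2.minAreaRect(cv2.findNonZero(m));print(r,onz('scene',*r[0],.045))
d=np.load('pics/top0.npy')
for uv in [(333,174),(300,190),(290,160),(327,122),(200,110)]:
  o,dd=ray('top',*uv);print(uv,o+dd*d[uv[1],uv[0]])
E
```

```text
((332.6219482421875, 174.09756469726562), (32.57730484008789, 31.693851470947266), 83.6598129272461) [ 0.5265433  -0.10025162  0.045     ]
((306.15576171875, 227.71311950683594), (34.253536224365234, 21.378093719482422), 21.370620727539062) [ 0.54030706 -0.10951135  0.045     ]
(333, 174) [ 0.52726184 -0.10137708  0.04072065]
(300, 190) [ 0.4842176  -0.00983835  0.0411543 ]
(290, 160) [0.57187553 0.01898591 0.01211394]
(327, 122) [ 0.66251526 -0.08646834  0.08801081]
(200, 110) [ 0.72327155  0.27886356 -0.00358225]
```

View pics/c1.png

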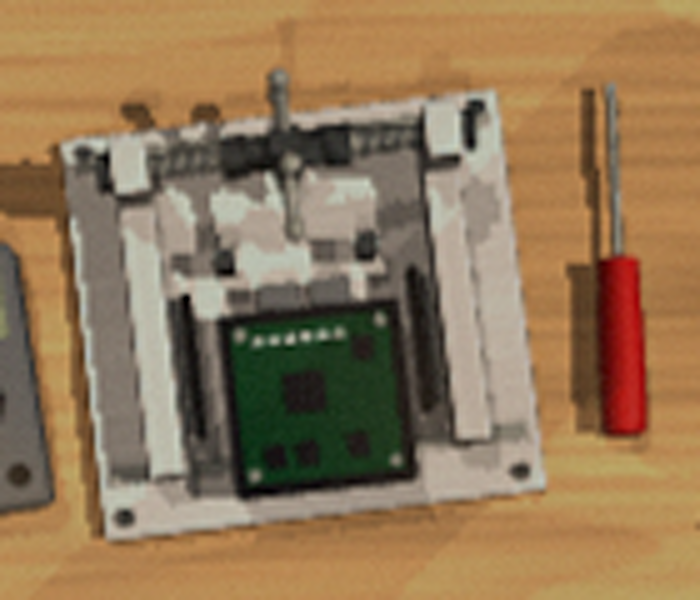

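The crop shows the holder's plate corners at (62,143), (497,92), (547,490) and (107,540). The unit is between the pads with a gap to the posts, and spokes point to (278,75) and (293,230).

```bash
python3 - <<'E'
from h import *
def fit(src,dst):
    src=np.array(src);dst=np.array(dst);a=src-src.mean(0);b=dst-dst.mean(0)
    th=np.arctan2((a[:,0]*b[:,1]-a[:,1]*b[:,0]).sum(),(a*b).sum());R=np.array([[np.cos(th),-np.sin(th)],[np.sin(th),np.cos(th)]])
    t=dst.mean(0)-R@src.mean(0);print(np.degrees(th),t,'res mm',np.round(1e3*(dst-src@R.T-t),1).tolist());return th,R,t
H=[(.11,.125),(.11,-.125),(-.12,-.125),(-.12,.125)]
px=[(62,143),(497,92),(547,490),(107,540)]
W=[onz('top',270+u/5-.4,95+v/5-.4,.012)[:2] for u,v in px]
th,R,t=fit(H,W)
U=[(.05,.05),(.05,-.05),(-.05,-.05),(-.05,.05)]
px=[(218,320),(398,300),(413,475),(240,498)]
W=np.array([onz('top',270+u/5-.4,95+v/5-.4,.045)[:2] for u,v in px])
print('unit in holder');fit(U,(W-t)@R)
# spokes: points near y=0 of holder from depth, top and scene
for n in ['top','scene']:
    d=np.load(f'pics/{n}0.npy');p=camera_params(n)
    v,u=np.nonzero(d>0);P=np.array([ (u-p['cx'])/p['fx'],-(v-p['cy'])/p['fy'],-np.ones(len(u))])*d[v,u]
    P=(np.array(p['orientation'])@P).T+p['xyz'];q=P.copy();q[:,:2]=(P[:,:2]-t)@R
    k=(abs(q[:,1])<.012)&(abs(q[:,0]-.075)<.055)&(q[:,2]>.03);s=q[k];print(n);print(np.c_[np.round(s*1e3).astype(int),u[k],v[k]][np.argsort(-s[:,2])][:45].tolist())
    # tops of lugs / unit top
    k=(abs(q[:,0]-.075)<.012)&(abs(abs(q[:,1])-.082)<.02)&(q[:,2]>.075);print('lug z',np.median(q[k,2]), q[k].mean(0))
    k=(abs(q[:,0]+.06)<.03)&(abs(q[:,1])<.03)&(q[:,2]>.03);print('unit z',np.median(q[k,2]))
for n,pt in [('meter',(263,172)),('can',(446,262)),('sd',(393,150))]: print(n,(onz('top',*pt,.03)[:2]), (onz('top',*pt,.03)[:2]-t)@R)
E
```

```text
5.8527141331669155 [ 0.58193025 -0.09418468] res mm [[-1.1, -0.6], [-1.2, 0.7], [0.8, 0.6], [1.5, -0.7]]
unit in holder
-0.22309360812973728 [-0.0561501  -0.00149582] res mm [[-0.9, -0.5], [-1.0, -0.4], [1.9, 2.6], [-0.0, -1.7]]
top
[[57, 0, 124, 328, 128], [58, 5, 124, 326, 128], [63, 2, 122, 327, 126], [58, 2, 121, 327, 128], [55, 3, 121, 327, 129], [55, 0, 121, 328, 129], [61, 5, 120, 326, 127], [61, 2, 119, 327, 127], [61, -3, 119, 329, 127], [64, 4, 119, 326, 126], [61, -1, 118, 328, 127], [57, 5, 117, 326, 129], [56, -3, 117, 329, 129], [58, -3, 117, 329, 128], [64, -1, 116, 328, 126], [60, 7, 115, 325, 128], [54, 3, 114, 327, 130], [106, 2, 111, 325, 111], [109, 2, 110, 325, 110], [103, 0, 109, 326, 112], [112, 1, 108, 325, 109], [104, 2, 108, 325, 112], [110, 4, 107, 324, 110], [108, 7, 106, 323, 111], [109, -4, 106, 327, 110], [110, 7, 105, 323, 110], [110, -1, 105, 326, 110], [99, 3, 105, 325, 114], [113, 4, 105, 324, 109], [107, -1, 105, 326, 111], [107, -3, 104, 327, 111], [108, 4, 104, 324, 111], [113, -1, 104, 326, 109], [99, 0, 103, 326, 114], [103, 2, 102, 325, 113], 
[... 1001 characters left out ...]
, 108, 327, 235], [62, -1, 108, 326, 233], [112, -4, 108, 334, 247], [109, -1, 108, 335, 246], [67, 4, 107, 329, 234], [113, 0, 107, 336, 247], [66, 2, 107, 328, 234], [115, -1, 107, 336, 248], [111, -1, 106, 335, 247], [116, 1, 106, 337, 248], [69, 3, 106, 329, 235], [71, 0, 106, 328, 236], [62, 6, 106, 329, 233], [62, -2, 106, 326, 234], [65, -3, 106, 326, 235], [113, 5, 106, 338, 247], [113, -2, 105, 335, 248], [69, -2, 105, 327, 236]]
lug z 0.08647961288942929 [ 0.07694428 -0.00497316  0.08479419]
unit z 0.04285871586130929
meter [0.53681999 0.09340105] [-0.0257467   0.19120787]
can [ 0.281852   -0.40724071] [-0.33043685 -0.28082471]
sd [ 0.59320257 -0.26960013] [-0.00667383 -0.17565052]
```

Call:
apply_moves([
  {"x": 30,"y": -30,"z": -30,"claw": 105},
  {"x": 70,"y": -70,"z": -40,"rz": 0.2,"claw": 105},
  {"x": 115,"y": -115,"z": -40,"rz": 0.5,"claw": 105},
  {"x": 160,"y": -160,"z": -40,"rz": 0.8,"claw": 105},
  {"x": 205,"y": -205,"z": -40,"rz": 1.1,"claw": 105},
  {"x": 250,"y": -250,"z": -40,"rz": 1.4,"claw": 105},
  {"x": 295,"y": -295,"z": -30,"rz": 1.7,"claw": 105},
  {"x": 340,"y": -335,"z": -15,"rz": 2.03,"claw": 105},
  {"x": 375,"y": -370,"z": 0,"rz": 2.03,"claw": 105},
  {"x": 392,"y": -384,"z": 0,"rz": 2.03,"claw": 105},
])

```text
validation failed for argument at $.ro...
```

Call:
apply_moves([
  {"claw": 105},
  {"claw": 105},
])

```text
validation failed for argument at $.ro...
```

```bash
python3 - <<'E'
from h import *
s=read_state();p=camera_params('wrist');im,d=capture('wrist');cv2.imwrite('pics/w1.png',im[:,:,::-1])
print(s['position'],s['tcp_rot'],s['opening']*87,p['xyz'])
t=np.array([.58193,-.09418]);c,q=np.cos(np.radians(5.85)),np.sin(np.radians(5.85));R=np.array([[c,-q],[q,c]])
for n,P in dict(NL=(.11,.125,.012),NR=(.11,-.125,.012),SR=(-.12,-.125,.012),SL=(-.12,.125,.012),pL=(.02,.04,.044),pR=(.02,-.04,.044),tb=(.075,0,.087)).items():
    print(n,np.round(proj('wrist',[*(R@P[:2]+t),P[2]],p),1))
E
```

```text
[ 0.1928781  -0.59396648  0.24679918] [[ 9.51176417e-01  3.08647656e-01 -2.20580036e-04]
 [ 3.08647600e-01 -9.51175086e-01  1.61712796e-03]
 [ 2.89312521e-04 -1.60625548e-03 -9.99998668e-01]] 86.72367546278826 [ 0.26154353 -0.57326602  0.38483719]
NL [  87.3 -142. ]
NR [ 193.4 -169.3]
SR [142.5 -74.1]
SL [ 41.6 -50.5]
pL [  89.8 -128.5]
pR [ 123.9 -139.1]
tb [ 107.9 -167.3]
```

View pics/w1.png

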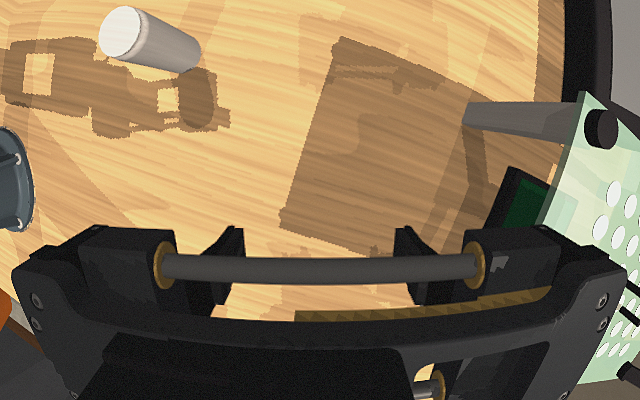

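The wrist picture shows the start pose with the can at (150,40), because the move was refused. I'll retry with every key filled in.

Call:
apply_moves([
  {"x": 0,"y": 0,"z": -30,"rx": 0,"ry": 0,"rz": 0,"claw": 105},
])

```text
time_s: 0.32
position: [0.1926, -0.5925, 0.2749]
tcp_rot: [[0.951, 0.309, -0.001], [0.309, -0.951, 0.007], [0.001, -0.007, -1.0]]
force: [0.3, 0.3, 0.6]
opening: 0.95
grasp_force: 0.0
```

Call:
apply_moves([
  {"x": 25,"y": -25,"z": 0,"rx": 0,"ry": 0,"rz": 0,"claw": 105},
  {"x": 70,"y": -70,"z": 0,"rx": 0,"ry": 0,"rz": 0.2,"claw": 105},
  {"x": 115,"y": -115,"z": 0,"rx": 0,"ry": 0,"rz": 0.5,"claw": 105},
  {"x": 160,"y": -160,"z": 0,"rx": 0,"ry": 0,"rz": 0.8,"claw": 105},
  {"x": 205,"y": -205,"z": 0,"rx": 0,"ry": 0,"rz": 1.1,"claw": 105},
  {"x": 250,"y": -250,"z": 0,"rx": 0,"ry": 0,"rz": 1.4,"claw": 105},
  {"x": 295,"y": -295,"z": 10,"rx": 0,"ry": 0,"rz": 1.7,"claw": 105},
  {"x": 335,"y": -335,"z": 20,"rx": 0,"ry": 0,"rz": 2.03,"claw": 105},
  {"x": 372,"y": -368,"z": 30,"rx": 0,"ry": 0,"rz": 2.03,"claw": 105},
  {"x": 392,"y": -384,"z": 30,"rx": 0,"ry": 0,"rz": 2.03,"claw": 105},
])

```text
time_s: 1.58
position: [0.4473, -0.1054, 0.2468]
tcp_rot: [[0.995, 0.104, -0.002], [0.104, -0.995, 0.001], [-0.002, -0.001, -1.0]]
force: [-0.2, -0.3, 0.5]
opening: 0.586
grasp_force: 0.0
```

Call:
apply_moves([
  {"x": 0,"y": 0,"z": 0,"rx": 0,"ry": 0,"rz": 0,"claw": 105},
  {"x": 0,"y": 0,"z": 0,"rx": 0,"ry": 0,"rz": 0,"claw": 105},
])

```text
time_s: 1.82
position: [0.447, -0.1086, 0.2476]
tcp_rot: [[0.995, 0.101, -0.0], [0.101, -0.995, -0.0], [-0.0, 0.0, -1.0]]
force: [-0.7, 0.2, 0.2]
opening: 0.592
grasp_force: 0.0
```

```bash
python3 - <<'E'
from h import *
s=read_state();p=camera_params('wrist');im,d=capture('wrist');cv2.imwrite('pics/w2.png',im[:,:,::-1]);np.save('pics/w2.npy',d)
print(s['position'],s['tcp_rot'],s['opening']*87,p)
t=np.array([.58193,-.09418]);c,q=np.cos(np.radians(5.85)),np.sin(np.radians(5.85));R=np.array([[c,-q],[q,c]])
for n,P in dict(NL=(.11,.125,.012),NR=(.11,-.125,.012),SR=(-.12,-.125,.012),SL=(-.12,.125,.012),pL=(.02,.04,.044),pR=(.02,-.04,.044),tb=(.075,0,.087)).items():
    print(n,np.round(proj('wrist',[*(R@P[:2]+t),P[2]],p),1))
E
```

```text
[ 0.4470144  -0.1086472   0.24758641] [[ 9.94867892e-01  1.01182144e-01 -2.27858653e-04]
 [ 1.01182037e-01 -9.94867831e-01 -4.39833651e-04]
 [-2.71192555e-04  4.14521175e-04 -9.99999877e-01]] 51.46150732815504 {'fx': 309.70691628693146, 'fy': 309.70691628693146, 'cx': 318.90047004758475, 'cy': 196.56730039459666, 'xyz': array([ 0.51887753, -0.10282271,  0.38555886]), 'orientation': array([[ 0.10190356,  0.95843236,  0.26650156],
       [-0.99479346,  0.09783347,  0.02854103],
       [ 0.00128188, -0.26802244,  0.96341182]])}
NL [217.8 -15.2]
NR [416.  -15.6]
SR [416.1 160.2]
SL [217.7 160.3]
pL [279.9  39. ]
pR [353.2  38.8]
tb [316.3 -22.1]
```

View pics/w2.png

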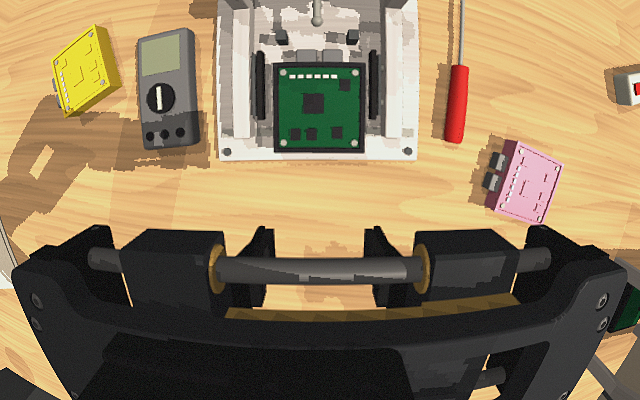

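The wrist view agrees with the fitted holder. The plate's near corners are at (217,160) and (416,160) and the unit spans (274,62) to (363,153), about 1.5 mm right of the middle line. I'll descend behind it.

Call:
apply_moves([
  {"x": 0,"y": 0,"z": 45,"rx": 0,"ry": 0,"rz": 0,"claw": 105},
  {"x": 0,"y": 0,"z": 95,"rx": 0,"ry": 0,"rz": 0,"claw": 105},
  {"x": 0,"y": 0,"z": 145,"rx": 0,"ry": 0,"rz": 0,"claw": 105},
  {"x": 0,"y": 0,"z": 185,"rx": 0,"ry": 0,"rz": 0,"claw": 105},
  {"x": 0,"y": 0,"z": 203,"rx": 0,"ry": 0,"rz": 0,"claw": 105},
  {"x": 0,"y": 0,"z": 203,"rx": 0,"ry": 0,"rz": 0,"claw": 105},
])

```text
time_s: 2.62
position: [0.4463, -0.1091, 0.0434]
tcp_rot: [[0.995, 0.099, -0.003], [0.099, -0.995, 0.001], [-0.003, -0.002, -1.0]]
force: [-0.2, 0.4, 0.4]
opening: 0.587
grasp_force: 0.0
```

Call:
apply_moves([
  {"x": 4,"y": 1,"z": 0,"rx": 0,"ry": 0,"rz": 0,"claw": 105},
  {"x": 8,"y": 1,"z": 0,"rx": 0,"ry": 0,"rz": 0,"claw": 105},
  {"x": 12,"y": 1,"z": 0,"rx": 0,"ry": 0,"rz": 0,"claw": 105},
  {"x": 15,"y": 1,"z": 0,"rx": 0,"ry": 0,"rz": 0,"claw": 105},
  {"x": 18,"y": 1,"z": 0,"rx": 0,"ry": 0,"rz": 0,"claw": 105},
  {"x": 21,"y": 1,"z": 0,"rx": 0,"ry": 0,"rz": 0,"claw": 105},
  {"x": 24,"y": 1,"z": 0,"rx": 0,"ry": 0,"rz": 0,"claw": 105},
  {"x": 27,"y": 1,"z": 0,"rx": 0,"ry": 0,"rz": 0,"claw": 105},
])

```text
time_s: 3.62
position: [0.4717, -0.1055, 0.0444]
tcp_rot: [[0.995, 0.102, -0.006], [0.102, -0.995, 0.002], [-0.006, -0.003, -1.0]]
force: [-6.1, -1.1, 4.6]
opening: 0.586
grasp_force: 2.9
```

Call:
apply_moves([
  {"x": 2,"y": 0,"z": 0,"rx": 0,"ry": 0,"rz": 0,"claw": 105},
  {"x": 4,"y": 0,"z": 0,"rx": 0,"ry": 0,"rz": 0,"claw": 105},
  {"x": 6,"y": 0,"z": 0,"rx": 0,"ry": 0,"rz": 0,"claw": 105},
  {"x": 8,"y": 0,"z": 0,"rx": 0,"ry": 0,"rz": 0,"claw": 105},
  {"x": 10,"y": 0,"z": 0,"rx": 0,"ry": 0,"rz": 0,"claw": 105},
  {"x": 12,"y": 0,"z": 0,"rx": 0,"ry": 0,"rz": 0,"claw": 105},
])

```text
time_s: 4.38
position: [0.4831, -0.104, 0.0444]
tcp_rot: [[0.995, 0.102, -0.007], [0.102, -0.995, 0.003], [-0.007, -0.003, -1.0]]
force: [-6.2, -0.5, 6.1]
opening: 0.589
grasp_force: 3.2
```

```bash
python3 - <<'E'
from h import *
s=read_state();p=camera_params('wrist');im,d=capture('wrist');cv2.imwrite('pics/w3.png',im[:,:,::-1])
print(s['position'],s['force'],s['moment'])
E
```

```text
[ 0.48308841 -0.10400889  0.04437582] [-6.17034349 -0.53626349  6.09372264] [-0.11012105  1.00181042  0.01624745]
```

View pics/w3.png

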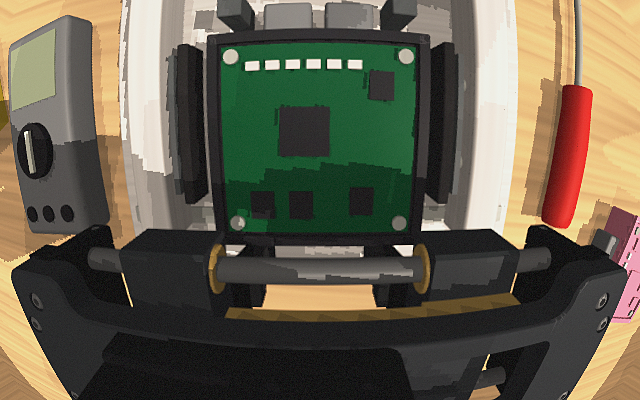

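The picture shows the unit square between the pads, its front edge at row 35 and the posts at (235,12) and (400,12), still a few mm short. The upward force suggests the tips are dragging, so I'll raise slightly and continue.

Call:
apply_moves([
  {"x": -2,"y": 0,"z": -2,"rx": 0,"ry": 0,"rz": 0,"claw": 105},
  {"x": -2,"y": 0,"z": -5,"rx": 0,"ry": 0,"rz": 0,"claw": 105},
  {"x": -2,"y": 0,"z": -5,"rx": 0,"ry": 0,"rz": 0,"claw": 105},
])

```text
time_s: 4.8
position: [0.4841, -0.1054, 0.0497]
tcp_rot: [[0.995, 0.101, -0.0], [0.101, -0.995, 0.0], [-0.0, -0.0, -1.0]]
force: [-2.4, 0.8, 1.4]
opening: 0.586
grasp_force: 1.1
```

Call:
apply_moves([
  {"x": 1,"y": 0,"z": 0,"rx": 0,"ry": 0,"rz": 0,"claw": 105},
  {"x": 3,"y": 0,"z": 0,"rx": 0,"ry": 0,"rz": 0,"claw": 105},
  {"x": 5,"y": 0,"z": 0,"rx": 0,"ry": 0,"rz": 0,"claw": 105},
  {"x": 7,"y": 0,"z": 0,"rx": 0,"ry": 0,"rz": 0,"claw": 105},
])

```text
time_s: 5.3
position: [0.4895, -0.1043, 0.0497]
tcp_rot: [[0.995, 0.101, -0.004], [0.101, -0.995, 0.001], [-0.003, -0.001, -1.0]]
force: [-5.3, -1.2, 4.9]
opening: 0.588
grasp_force: 3.0
```

Call:
apply_moves([
  {"x": 1,"y": 0,"z": 0,"rx": 0,"ry": 0,"rz": 0,"claw": 105},
  {"x": 2,"y": 0,"z": 0,"rx": 0,"ry": 0,"rz": 0,"claw": 105},
  {"x": 3,"y": 0,"z": 0,"rx": 0,"ry": 0,"rz": 0,"claw": 105},
  {"x": 4,"y": 0,"z": 0,"rx": 0,"ry": 0,"rz": 0,"claw": 105},
])

```text
time_s: 5.8
position: [0.4922, -0.1039, 0.0497]
tcp_rot: [[0.995, 0.102, -0.006], [0.102, -0.995, 0.001], [-0.006, -0.002, -1.0]]
force: [-9.0, -3.9, 7.2]
opening: 0.591
grasp_force: 5.1
```

Call:
apply_moves([
  {"x": 1,"y": 0,"z": 0,"rx": 0,"ry": 0,"rz": 0,"claw": 105},
  {"x": 2,"y": 0,"z": 0,"rx": 0,"ry": 0,"rz": 0,"claw": 105},
  {"x": 2,"y": 0,"z": 0,"rx": 0,"ry": 0,"rz": 0,"claw": 105},
])

```text
time_s: 6.18
position: [0.4924, -0.1039, 0.0497]
tcp_rot: [[0.995, 0.102, -0.01], [0.102, -0.995, 0.002], [-0.01, -0.003, -1.0]]
force: [-12.2, -5.1, 9.4]
opening: 0.586
grasp_force: 6.7
```

Call:
apply_moves([
  {"x": 1,"y": 0,"z": 0,"rx": 0,"ry": 0,"rz": 0,"claw": 105},
  {"x": 2,"y": 0,"z": 0,"rx": 0,"ry": 0,"rz": 0,"claw": 105},
  {"x": 3,"y": 0,"z": 0,"rx": 0,"ry": 0,"rz": 0,"claw": 105},
  {"x": 3,"y": 0,"z": 0,"rx": 0,"ry": 0,"rz": 0,"claw": 105},
])

```text
time_s: 6.68
position: [0.4925, -0.1037, 0.0496]
tcp_rot: [[0.995, 0.103, -0.016], [0.103, -0.995, 0.002], [-0.016, -0.004, -1.0]]
force: [-18.9, -9.7, 12.9]
opening: 0.589
grasp_force: 10.0
```

Call:
apply_moves([
  {"x": -6,"y": 0,"z": 0,"rx": 0,"ry": 0,"rz": 0,"claw": 105},
  {"x": -16,"y": 0,"z": 0,"rx": 0,"ry": 0,"rz": 0,"claw": 105},
  {"x": -30,"y": 0,"z": -30,"rx": 0,"ry": 0,"rz": 0,"claw": 255},
  {"x": -30,"y": 0,"z": -90,"rx": 0,"ry": 0,"rz": 0,"claw": 255},
  {"x": -30,"y": 0,"z": -150,"rx": 0,"ry": 0,"rz": 0,"claw": 255},
  {"x": -30,"y": 0,"z": -200,"rx": 0,"ry": 0,"rz": 0,"claw": 255},
  {"x": -30,"y": 0,"z": -200,"rx": 0,"ry": 0,"rz": 0,"claw": 255},
  {"x": -30,"y": 0,"z": -200,"rx": 0,"ry": 0,"rz": 0,"claw": 255},
])

```text
time_s: 7.68
position: [0.4703, -0.1068, 0.2494]
tcp_rot: [[0.995, 0.101, 0.001], [0.101, -0.995, -0.0], [0.001, 0.0, -1.0]]
force: [0.7, 0.5, -0.5]
opening: 0.031
grasp_force: 0.0
```

```bash
python3 - <<'E'
from h import *
s=read_state();p=camera_params('wrist');im,d=capture('wrist');print(s['position'],s['opening'])
cv2.imwrite('pics/w4.png',cv2.resize(im[0:180,210:430,::-1],None,fx=3.3,fy=3.3,interpolation=cv2.INTER_CUBIC))
t=np.array([.58193,-.09418]);c,q=np.cos(np.radians(5.85)),np.sin(np.radians(5.85));R=np.array([[c,-q],[q,c]])
g=cv2.cvtColor(im,cv2.COLOR_RGB2HSV);m=cv2.inRange(g,(50,80,20),(90,255,255));m[180:]=0;m[:,:240]=0;m[:,400:]=0
n,l,st,_=cv2.connectedComponentsWithStats(cv2.morphologyEx(m,cv2.MORPH_CLOSE,np.ones((9,9))));i=1+np.argmax(st[1:,4]);v,u=np.nonzero(l==i)
W=np.array([onz('wrist',a,b,.043,p)[:2] for a,b in zip(u,v)]);Q=(W-t)@R*1e3
print(cv2.minAreaRect(Q.astype(np.float32)))
np.set_printoptions(suppress=True)
print(proj('wrist',[*(R@np.array([.02,.04])+t),.044],p),proj('wrist',[*(R@np.array([.02,-.04])+t),.044],p))
E
```

```text
[ 0.47029181 -0.106751    0.24938757] 0.03089377927114771
((-30.703582763671875, -0.5636253356933594), (88.65400695800781, 89.42172241210938), 0.018022505566477776)
(np.float64(279.58024953564507), np.float64(59.671693035396515)) (np.float64(352.6859654783967), np.float64(59.50241278934246))
```

View pics/w4.png

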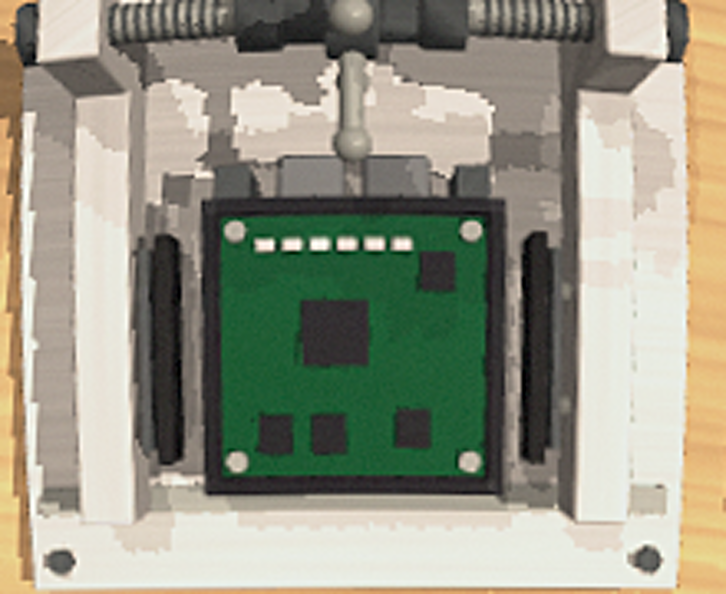

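The unit now sits square at holder (-30.7, -0.6) with its black edge touching both posts, at crop (235,190) and (470,190). A lower spoke's ball is at (352,140) and an upper one at (352,12). Next I'll plan the spoke strokes as arcs about the sleeve axis.

```bash
cat >> h.py <<'E'
from scipy.spatial.transform import Rotation as Ro
T0=np.array([.58193,-.09418]);C0,S0=np.cos(np.radians(5.85)),np.sin(np.radians(5.85))
HR=np.array([[C0,-S0,0],[S0,C0,0],[0,0,1]]);SL=np.array([.075,0,.075])
def pose(a,t,r): # a deg lean to +x, t tangential, r radial mm
    a=np.radians(a);u=np.array([np.sin(a),0,np.cos(a)]);x=np.array([np.cos(a),0,-np.sin(a)])
    P=SL+(u*r+x*t)/1e3;R=np.c_[x,np.cross(-u,x),-u]
    return HR@P+[*T0,0],HR@R
def rows(start,wps):
    p,R=start
    for w in wps:
        q,Q=pose(*w);d=R.T@(q-p)*1e3;v=Ro.from_matrix(R.T@Q).as_rotvec(degrees=True)/6
        print(w,'xyz',np.round(d,1),'r',np.round(v,2))
E
python3 - <<'E'
from h import *
np.set_printoptions(suppress=True)
s=read_state();st=(s['position'],s['tcp_rot'])
rows(st,[(-21,-27,120),(-21,-27,88)])
print('ins');rows(pose(-21,-27,88),[(-21,-27,58)])
print('push');rows(pose(0,-15.5,58),[(7*k,-15.5,58) for k in range(1,11)])
print('ret');rows(pose(30,-15.5,58),[(30,-22,58),(30,-26,88),(20,-26,90),(10,-26,90),(0,-26,90),(-10,-26,90),(-20,-26,90),(-30,-26,90),(-41,-26,90),(-41,-26,58)])
E
```

```text
(-21, -27, 120) xyz [119.7  -0.9  71.1] r [-0.01  3.51 -0.01]
(-21, -27, 88) xyz [131.2  -0.9 100.9] r [-0.01  3.51 -0.01]
ins
(-21, -27, 58) xyz [ 0.  0. 30.] r [0. 0. 0.]
push
(7, -15.5, 58) xyz [ 7.2  0.  -1.5] r [ 0.   -1.17  0.  ]
(14, -15.5, 58) xyz [14.5  0.  -2. ] r [ 0.   -2.33 -0.  ]
(21, -15.5, 58) xyz [21.8  0.  -1.7] r [ 0.  -3.5  0. ]
(28, -15.5, 58) xyz [29.   0.  -0.5] r [ 0.   -4.67 -0.  ]
(35, -15.5, 58) xyz [36.1 -0.   1.6] r [-0.   -5.83 -0.  ]
(42, -15.5, 58) xyz [42.8  0.   4.5] r [ 0. -7. -0.]
(49, -15.5, 58) xyz [49.1  0.   8.3] r [-0.   -8.17 -0.  ]
(56, -15.5, 58) xyz [54.9  0.  12.7] r [-0.   -9.33 -0.  ]
(63, -15.5, 58) xyz [60.1  0.  17.9] r [  0.  -10.5  -0. ]
(70, -15.5, 58) xyz [64.7  0.  23.6] r [  0.   -11.67  -0.  ]
ret
(30, -22, 58) xyz [-6.5  0.  -0. ] r [0. 0. 0.]
(30, -26, 88) xyz [-10.5   0.  -30. ] r [0. 0. 0.]
(20, -26, 90) xyz [-25.7   0.  -26.1] r [-0.    1.67 -0.  ]
(10, -26, 90) xyz [-39.7   0.  -17.7] r [-0.    3.33  0.  ]
(0, -26, 90) xyz [-52.    0.   -6.9] r [-0.  5.  0.]
(-10, -26, 90) xyz [-62.3   0.    5.8] r [-0.    6.67  0.  ]
(-20, -26, 90) xyz [-70.2   0.   20.1] r [-0.    8.33 -0.  ]
(-30, -26, 90) xyz [-75.4   0.   35.5] r [-0. 10.  0.]
(-41, -26, 90) xyz [-78.1  -0.   53.3] r [-0.   11.83 -0.  ]
(-41, -26, 58) xyz [-47.8   0.   63.7] r [-0.   11.83 -0.  ]
```

Call:
apply_moves([
  {"x": 30,"y": 0,"z": 0,"rx": 0,"ry": 0.8,"rz": 0,"claw": 255},
  {"x": 75,"y": -1,"z": 10,"rx": 0,"ry": 2,"rz": 0,"claw": 255},
  {"x": 110,"y": -1,"z": 40,"rx": 0,"ry": 3.2,"rz": 0,"claw": 255},
  {"x": 119.7,"y": -1,"z": 71,"rx": 0,"ry": 3.5,"rz": 0,"claw": 255},
  {"x": 131.2,"y": -1,"z": 101,"rx": 0,"ry": 3.5,"rz": 0,"claw": 255},
  {"x": 131.2,"y": -1,"z": 101,"rx": 0,"ry": 3.5,"rz": 0,"claw": 255},
])

```text
time_s: 8.48
position: [0.5987, -0.0917, 0.1442]
tcp_rot: [[0.932, 0.101, 0.349], [0.093, -0.995, 0.039], [0.351, -0.004, -0.936]]
force: [-0.4, -0.2, 0.0]
opening: 0.007
grasp_force: 0.0
```

Call:
apply_moves([
  {"x": 0,"y": 0,"z": 10,"rx": 0,"ry": 0,"rz": 0,"claw": 255},
  {"x": 0,"y": 0,"z": 20,"rx": 0,"ry": 0,"rz": 0,"claw": 255},
  {"x": 0,"y": 0,"z": 30,"rx": 0,"ry": 0,"rz": 0,"claw": 255},
  {"x": 0,"y": 0,"z": 30,"rx": 0,"ry": 0,"rz": 0,"claw": 255},
])

```text
time_s: 8.98
position: [0.6113, -0.0914, 0.1201]
tcp_rot: [[0.929, 0.101, 0.356], [0.094, -0.995, 0.037], [0.358, -0.0, -0.934]]
force: [-0.0, 0.1, 0.3]
opening: 0.002
grasp_force: 0.0
```

```bash
python3 - <<'E'
from h import *
s=read_state();im,d=capture('scene');crop(im,230,150,200,150,4,'pics/s1.png')
P=HR.T@(s['position']-np.array([*T0,0]))*1e3;print(P,s['force'],pose(-21,-27,58)[0],s['position'])
E
```

```text
[ 29.54645538  -0.21881751 120.07589072] [-0.01833624  0.07927221  0.25643209] [ 0.61078692 -0.09122338  0.11947173] [ 0.61134488 -0.09138617  0.12007589]
```

View pics/s1.png

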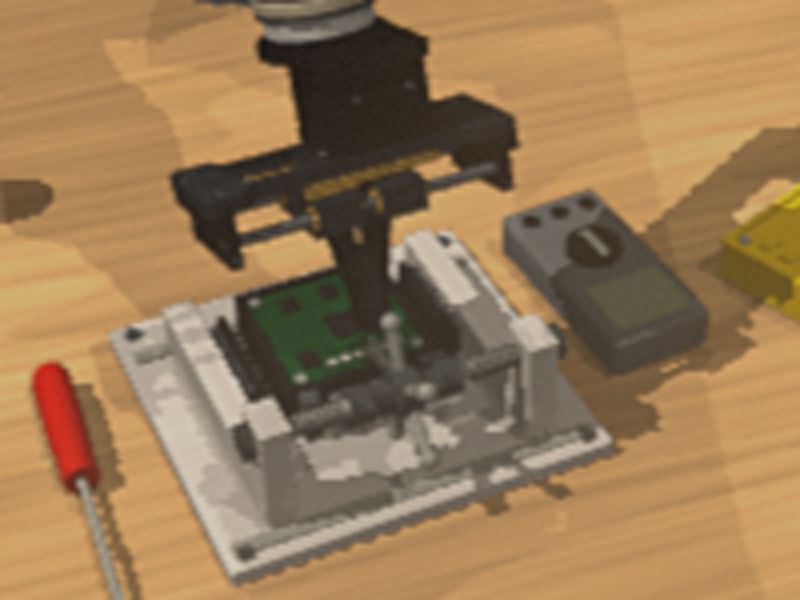

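The finger stands behind the upper spoke, whose ball is at (388,322) with the finger tip at (370,310). I'll start the first arc.

Call:
apply_moves([
  {"x": 4,"y": 0,"z": 0,"rx": 0,"ry": 0,"rz": 0,"claw": 255},
  {"x": 8,"y": 0,"z": 0,"rx": 0,"ry": 0,"rz": 0,"claw": 255},
  {"x": 11.5,"y": 0,"z": 0,"rx": 0,"ry": 0,"rz": 0,"claw": 255},
  {"x": 18.7,"y": 0,"z": -1.5,"rx": 0,"ry": -1.17,"rz": 0,"claw": 255},
  {"x": 26,"y": 0,"z": -2,"rx": 0,"ry": -2.33,"rz": 0,"claw": 255},
])

```text
time_s: 9.65
position: [0.6321, -0.0889, 0.1315]
tcp_rot: [[0.989, 0.101, 0.112], [0.1, -0.995, 0.012], [0.112, -0.001, -0.994]]
force: [-2.6, 2.3, -1.8]
opening: 0.009
grasp_force: 1.8
```

```bash
cat >> h.py <<'E'
def stat():
    s=read_state();P=HR.T@(s['position']-np.array([*T0,0]))*1e3;R=HR.T@s['tcp_rot'];a=np.degrees(np.arctan2(-R[0,2],-R[2,2]))
    f=np.array(s['tcp_rot']).T@s['force'];e=P-1e3*SL;ar=np.radians(a)
    print('t',s['time_s'],'P',P.round(1),'a',round(a,1),'tang',round(e[0]*np.cos(ar)-e[2]*np.sin(ar),1),'rad',round(e[0]*np.sin(ar)+e[2]*np.cos(ar),1),'f tool',f.round(1),'mom',np.round(np.array(s['tcp_rot']).T@s['moment'],2))
E
python3 -c "from h import *;stat()"
```

```text
t 9.65 P [5.050e+01 1.000e-01 1.315e+02] a -6.4 tang -18.0 rad 58.9 f tool [-2.5 -2.6  1.6] mom [ 0.45 -0.63  0.01]
```

Call:
apply_moves([
  {"x": 7.2,"y": 0,"z": -1.5,"rx": 0,"ry": -1.17,"rz": 0,"claw": 255},
  {"x": 14.5,"y": 0,"z": -2,"rx": 0,"ry": -2.33,"rz": 0,"claw": 255},
  {"x": 21.8,"y": 0,"z": -1.7,"rx": 0,"ry": -3.5,"rz": 0,"claw": 255},
  {"x": 29,"y": 0,"z": -0.5,"rx": 0,"ry": -4.67,"rz": 0,"claw": 255},
  {"x": 36.1,"y": 0,"z": 1.6,"rx": 0,"ry": -5.83,"rz": 0,"claw": 255},
])

```text
time_s: 10.28
position: [0.6696, -0.085, 0.1357]
tcp_rot: [[0.875, 0.101, -0.473], [0.089, -0.995, -0.048], [-0.476, -0.0, -0.88]]
force: [-3.7, 0.0, 0.7]
opening: 0.002
grasp_force: 1.9
```

```bash
python3 - <<'E'
from h import *
stat();im,d=capture('scene');crop(im,230,150,200,150,4,'pics/s2.png')
np.set_printoptions(suppress=True)
rows(pose(28,-15.5,58),[(28,-22,58),(28,-26,74),(28,-26,90),(20,-26,90),(10,-26,90),(0,-26,90),(-10,-26,90),(-20,-26,90),(-30,-26,90),(-41,-26,90)])
E
```

```text
t 10.275 P [ 88.2   0.2 135.7] a 28.4 tang -17.3 rad 59.6 f tool [-3.6 -0.4  1.2] mom [ 0.08 -0.28 -0.03]
(28, -22, 58) xyz [-6.5 -0.   0. ] r [0. 0. 0.]
(28, -26, 74) xyz [-10.5  -0.  -16. ] r [0. 0. 0.]
(28, -26, 90) xyz [-10.5  -0.  -32. ] r [0. 0. 0.]
(20, -26, 90) xyz [-22.8  -0.  -27.5] r [-0.    1.33  0.  ]
(10, -26, 90) xyz [-37.   -0.  -19.6] r [-0.  3.  0.]
(0, -26, 90) xyz [-49.7  -0.   -9.3] r [-0.    4.67  0.  ]
(-10, -26, 90) xyz [-60.4  -0.    3.1] r [-0.    6.33  0.  ]
(-20, -26, 90) xyz [-68.8   0.   17.1] r [-0.  8.  0.]
(-30, -26, 90) xyz [-74.6  -0.   32.4] r [-0.    9.67  0.  ]
(-41, -26, 90) xyz [-77.8  -0.   50. ] r [-0.  11.5 -0. ]
```

View pics/s2.png

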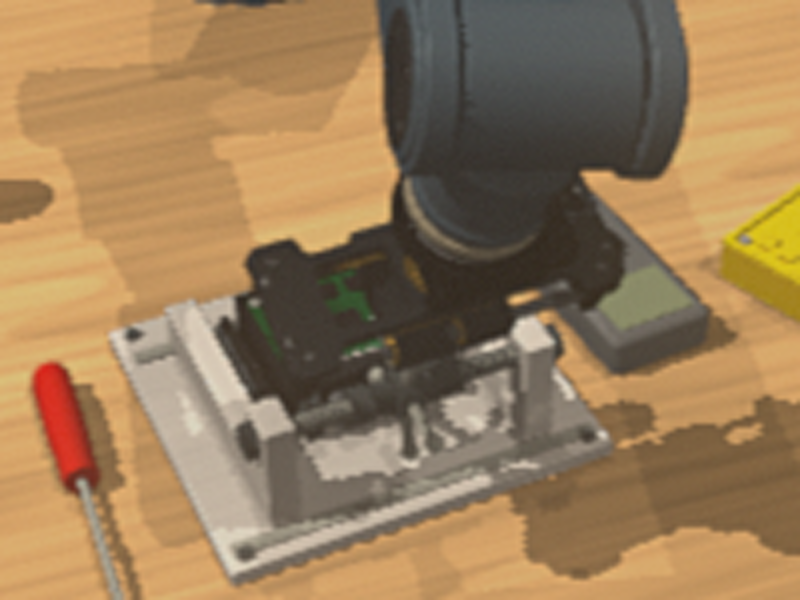

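The scene crop shows the spoke pushed forward with its ball at (375,375), and the force is 3.6 N, which is free turning. I'll return for the next spoke.

Call:
apply_moves([
  {"x": -6.5,"y": 0,"z": 0,"rx": 0,"ry": 0,"rz": 0,"claw": 255},
  {"x": -10.5,"y": 0,"z": -16,"rx": 0,"ry": 0,"rz": 0,"claw": 255},
  {"x": -10.5,"y": 0,"z": -32,"rx": 0,"ry": 0,"rz": 0,"claw": 255},
  {"x": -22.8,"y": 0,"z": -27.5,"rx": 0,"ry": 1.33,"rz": 0,"claw": 255},
  {"x": -37,"y": 0,"z": -19.6,"rx": 0,"ry": 3,"rz": 0,"claw": 255},
  {"x": -49.7,"y": 0,"z": -9.3,"rx": 0,"ry": 4.67,"rz": 0,"claw": 255},
  {"x": -60.4,"y": 0,"z": 3.1,"rx": 0,"ry": 6.33,"rz": 0,"claw": 255},
  {"x": -68.8,"y": 0,"z": 17.1,"rx": 0,"ry": 8,"rz": 0,"claw": 255},
  {"x": -74.6,"y": 0,"z": 32.4,"rx": 0,"ry": 9.67,"rz": 0,"claw": 255},
  {"x": -77.8,"y": 0,"z": 50,"rx": 0,"ry": 11.5,"rz": 0,"claw": 255},
])

```text
time_s: 11.58
position: [0.5984, -0.0764, 0.1442]
tcp_rot: [[0.875, 0.144, 0.463], [0.1, -0.988, 0.117], [0.474, -0.056, -0.879]]
force: [0.7, 1.5, -0.2]
opening: 0.007
grasp_force: 0.0
```

Call:
apply_moves([
  {"x": 0,"y": 0,"z": 0,"rx": 0,"ry": 0,"rz": 0,"claw": 255},
  {"x": 0,"y": 0,"z": 16,"rx": 0,"ry": 0,"rz": 0,"claw": 255},
  {"x": 0,"y": 0,"z": 32,"rx": 0,"ry": 0,"rz": 0,"claw": 255},
  {"x": 0,"y": 0,"z": 32,"rx": 0,"ry": 0,"rz": 0,"claw": 255},
  {"x": 5,"y": 0,"z": 32,"rx": 0,"ry": 0,"rz": 0,"claw": 255},
  {"x": 10.5,"y": 0,"z": 32,"rx": 0,"ry": 0,"rz": 0,"claw": 255},
])

```text
time_s: 12.32
position: [0.6225, -0.0712, 0.1196]
tcp_rot: [[0.877, 0.144, 0.459], [0.1, -0.988, 0.118], [0.47, -0.057, -0.881]]
force: [-0.1, 0.3, 0.3]
opening: 0.001
grasp_force: 0.0
```

```bash
python3 -c "from h import *;stat()"
```

```text
t 12.325 P [ 42.7  18.7 119.6] a -28.0 tang -7.6 rad 54.5 f tool [ 0.1 -0.3 -0.3] mom [-0.02 -0.29 -0.05]
```

```bash
python3 -c "
from h import *;s=read_state();print(np.round(s['joint_positions'],1))"
```

```text
[-24.6  36.3 106.7  51.7  22.3  12. ]
```

```bash
python3 - <<'E'
from h import *
np.set_printoptions(suppress=True)
rows(pose(-41,-15.5,58),[(-41,-26,58),(-41,-26,90),(-35,-26,95),(-28,-26,95),(-20,-26,95),(-10,-26,95),(0,-26,95),(10,-26,95),(20,-26,90),(24,-26,90)])
E
```

```text
(-41, -26, 58) xyz [-10.5  -0.    0. ] r [0. 0. 0.]
(-41, -26, 90) xyz [-10.5  -0.  -32. ] r [0. 0. 0.]
(-35, -26, 95) xyz [ -0.4  -0.  -39.2] r [ 0. -1.  0.]
(-28, -26, 95) xyz [ 11.5  -0.  -40.4] r [-0.   -2.17  0.  ]
(-20, -26, 95) xyz [ 25.3  -0.  -40. ] r [ 0.  -3.5  0. ]
(-10, -26, 95) xyz [ 42.1  -0.  -36.8] r [ 0.   -5.17  0.  ]
(0, -26, 95) xyz [ 58.2  -0.  -30.8] r [ 0.   -6.83  0.  ]
(10, -26, 95) xyz [ 73.  -0. -22.] r [ 0.  -8.5  0. ]
(20, -26, 90) xyz [81.6 -0.  -8.4] r [  0.   -10.17   0.  ]
(24, -26, 90) xyz [86.1 -0.  -3.6] r [  0.   -10.83  -0.  ]
```

Call:
apply_moves([
  {"x": -10.5,"y": 0,"z": 0,"rx": 0,"ry": 0,"rz": 0,"claw": 255},
  {"x": -10.5,"y": 0,"z": -16,"rx": 0,"ry": 0,"rz": 0,"claw": 255},
  {"x": -10.5,"y": 0,"z": -32,"rx": 0,"ry": 0,"rz": 0,"claw": 255},
  {"x": -0.4,"y": 0,"z": -39.2,"rx": 0,"ry": -1,"rz": 0,"claw": 255},
  {"x": 11.5,"y": 0,"z": -40.4,"rx": 0,"ry": -2.17,"rz": 0,"claw": 255},
  {"x": 25.3,"y": 0,"z": -40,"rx": 0,"ry": -3.5,"rz": 0,"claw": 255},
  {"x": 25.3,"y": 0,"z": -40,"rx": 0,"ry": -3.5,"rz": 0,"claw": 255},
])

```text
time_s: 13.2
position: [0.6308, -0.0738, 0.1684]
tcp_rot: [[0.982, 0.147, 0.123], [0.139, -0.988, 0.071], [0.131, -0.053, -0.99]]
force: [1.1, 0.8, -0.4]
opening: 0.005
grasp_force: 0.0
```

```bash
python3 -c "
from h import *;stat();s=read_state();print(np.round(s['joint_positions'],1),np.round(HR.T@s['tcp_rot'],3))"
```

```text
t 13.2 P [ 50.7  15.3 168.4] a -7.4 tang -12.0 rad 95.8 f tool [ 1.1 -0.6  0.6] mom [ 0.02 -0.09 -0.03]
[-19.5  34.4  89.5   8.   51.   57.5] [[ 0.991  0.045  0.129]
 [ 0.038 -0.998  0.058]
 [ 0.131 -0.053 -0.99 ]]
```

```bash
python3 - <<'E'
from h import *
np.set_printoptions(suppress=True)
s=read_state();rows((s['position'],s['tcp_rot']),[(0,-26,95),(10,-26,95),(20,-26,92),(26,-26,90)])
print('then');rows(pose(26,-15.5,58),[(26+7*k,-15.5,58) for k in range(1,5)])
print('ret');rows(pose(54,-15.5,58),[(54,-22,58),(54,-26,74),(54,-26,90),(44,-26,90),(34,-26,90),(24,-26,90),(14,-26,90),(4,-26,90),(-6,-26,90),(-16,-26,90)])
E
```

```text
(0, -26, 95) xyz [-2.1 15.1 -2.7] r [-0.53 -1.25  0.4 ]
(10, -26, 95) xyz [15.1 15.7 -3.5] r [-0.5  -2.91  0.44]
(20, -26, 92) xyz [30.7 16.6  1.2] r [-0.46 -4.58  0.49]
(26, -26, 90) xyz [39.3 17.1  5.4] r [-0.43 -5.58  0.51]
then
(33, -15.5, 58) xyz [ 7.2 -0.  -1.5] r [-0.   -1.17  0.  ]
(40, -15.5, 58) xyz [14.5  0.  -2. ] r [-0.   -2.33  0.  ]
(47, -15.5, 58) xyz [21.8 -0.  -1.7] r [-0.  -3.5  0. ]
(54, -15.5, 58) xyz [29.   0.  -0.5] r [-0.   -4.67  0.  ]
ret
(54, -22, 58) xyz [-6.5 -0.  -0. ] r [0. 0. 0.]
(54, -26, 74) xyz [-10.5  -0.  -16. ] r [0. 0. 0.]
(54, -26, 90) xyz [-10.5  -0.  -32. ] r [0. 0. 0.]
(44, -26, 90) xyz [-25.7  -0.  -26.1] r [0.   1.67 0.  ]
(34, -26, 90) xyz [-39.7  -0.  -17.7] r [ 0.    3.33 -0.  ]
(24, -26, 90) xyz [-52.    0.   -6.9] r [ 0.  5. -0.]
(14, -26, 90) xyz [-62.3   0.    5.8] r [ 0.    6.67 -0.  ]
(4, -26, 90) xyz [-70.2  -0.   20.1] r [ 0.    8.33 -0.  ]
(-6, -26, 90) xyz [-75.4   0.   35.5] r [ 0. 10. -0.]
(-16, -26, 90) xyz [-78.   -0.   51.7] r [ 0.   11.67 -0.  ]
```

Call:
apply_moves([
  {"x": -2,"y": 15,"z": -3,"rx": -0.53,"ry": -1.25,"rz": 0.4,"claw": 255},
  {"x": 15,"y": 15.7,"z": -3.5,"rx": -0.5,"ry": -2.9,"rz": 0.44,"claw": 255},
  {"x": 30.7,"y": 16.6,"z": 1,"rx": -0.46,"ry": -4.6,"rz": 0.5,"claw": 255},
  {"x": 39.3,"y": 17.1,"z": 5.4,"rx": -0.43,"ry": -5.6,"rz": 0.51,"claw": 255},
  {"x": 39.3,"y": 17.1,"z": 5.4,"rx": -0.43,"ry": -5.6,"rz": 0.51,"claw": 255},
  {"x": 39.3,"y": 17.1,"z": 5.4,"rx": -0.43,"ry": -5.6,"rz": 0.51,"claw": 255},
])

```text
time_s: 13.95
position: [0.6656, -0.0843, 0.1634]
tcp_rot: [[0.888, 0.1, -0.448], [0.093, -0.995, -0.038], [-0.45, -0.008, -0.893]]
force: [0.4, -1.0, -0.4]
opening: 0.004
grasp_force: 0.0
```

```bash
python3 -c "from h import *;stat();s=read_state();rows((s['position'],s['tcp_rot']),[(26,-26,90)])"
```

```text
t 13.95 P [ 84.2   1.3 163.4] a 26.7 tang -31.5 rad 83.1 f tool [0.4 1.  0.2] mom [-0.01  0.3  -0.07]
(26, -26, 90) xyz [ 4.3  1.3 -6.6] r [-0.07  0.12  0.02]
```

Call:
apply_moves([
  {"x": 4.3,"y": 1.3,"z": 8,"rx": 0,"ry": 0.1,"rz": 0,"claw": 255},
  {"x": 4.3,"y": 1.3,"z": 18,"rx": 0,"ry": 0.1,"rz": 0,"claw": 255},
  {"x": 4.3,"y": 1.3,"z": 25.4,"rx": 0,"ry": 0.1,"rz": 0,"claw": 255},
  {"x": 8.3,"y": 1.3,"z": 25.4,"rx": 0,"ry": 0.1,"rz": 0,"claw": 255},
  {"x": 12.3,"y": 1.3,"z": 25.4,"rx": 0,"ry": 0.1,"rz": 0,"claw": 255},
])

```text
time_s: 14.58
position: [0.6675, -0.0855, 0.1357]
tcp_rot: [[0.894, 0.1, -0.437], [0.092, -0.995, -0.039], [-0.439, -0.005, -0.898]]
force: [-0.3, -0.3, -0.1]
opening: 0.004
grasp_force: 0.0
```

```bash
python3 -c "from h import *;stat();s=read_state();rows((s['position'],s['tcp_rot']),[(26,-15.5,58)])"
```

```text
t 14.575 P [ 8.600e+01 -1.000e-01  1.357e+02] a 26.0 tang -16.7 rad 59.4 f tool [-0.3  0.3  0.3] mom [-0.03  0.28 -0.  ]
(26, -15.5, 58) xyz [ 1.2 -0.1  1.4] r [-0.05  0.01  0.01]
```

Good, at the spoke. I'll push it to 54°.

Call:
apply_moves([
  {"x": 8,"y": 0,"z": -0.5,"rx": 0,"ry": -1.17,"rz": 0,"claw": 255},
  {"x": 15.5,"y": 0,"z": -1,"rx": 0,"ry": -2.33,"rz": 0,"claw": 255},
  {"x": 22.8,"y": 0,"z": -0.7,"rx": 0,"ry": -3.5,"rz": 0,"claw": 255},
  {"x": 30,"y": 0,"z": 0.5,"rx": 0,"ry": -4.67,"rz": 0,"claw": 255},
])

```text
time_s: 15.08
position: [0.6944, -0.0826, 0.1245]
tcp_rot: [[0.58, 0.099, -0.808], [0.061, -0.995, -0.078], [-0.812, -0.004, -0.584]]
force: [-0.4, -2.2, 4.6]
opening: 0.005
grasp_force: 2.0
```

```bash
python3 -c "from h import *;stat();s=read_state();print(np.round(s['joint_positions'],1));rows((s['position'],s['tcp_rot']),[(54,-15.5,58)])"
```

```text
t 15.075 P [113.    0.  124.5] a 54.3 tang -18.0 rad 59.8 f tool [-4.   2.1 -2.2] mom [-0.39 -0.19  0.02]
[-10.7  70.2  30.7 -17.5 131.   68.4]
(54, -15.5, 58) xyz [2.2 0.  1.8] r [-0.04  0.05  0.01]
```

Call:
apply_moves([
  {"x": -6.5,"y": 0,"z": 0,"rx": 0,"ry": 0,"rz": 0,"claw": 255},
  {"x": -10.5,"y": 0,"z": -16,"rx": 0,"ry": 0,"rz": 0,"claw": 255},
  {"x": -10.5,"y": 0,"z": -32,"rx": 0,"ry": 0,"rz": 0,"claw": 255},
  {"x": -25.7,"y": 0,"z": -26,"rx": 0,"ry": 1.67,"rz": 0,"claw": 255},
  {"x": -39.7,"y": 0,"z": -17.7,"rx": 0,"ry": 3.33,"rz": 0,"claw": 255},
  {"x": -52,"y": 0,"z": -6.9,"rx": 0,"ry": 5,"rz": 0,"claw": 255},
  {"x": -62.3,"y": 0,"z": 5.8,"rx": 0,"ry": 6.67,"rz": 0,"claw": 255},
  {"x": -70.2,"y": 0,"z": 20,"rx": 0,"ry": 8.33,"rz": 0,"claw": 255},
  {"x": -75.4,"y": 0,"z": 35.5,"rx": 0,"ry": 10,"rz": 0,"claw": 255},
  {"x": -78,"y": 0,"z": 51.7,"rx": 0,"ry": 11.67,"rz": 0,"claw": 255},
])

```text
time_s: 16.32
position: [0.6065, -0.0922, 0.1589]
tcp_rot: [[0.954, 0.098, 0.285], [0.094, -0.995, 0.029], [0.286, -0.001, -0.958]]
force: [0.2, 0.6, -1.3]
opening: 0.002
grasp_force: 0.0
```

Call:
apply_moves([
  {"x": 0,"y": 0,"z": 0,"rx": 0,"ry": 0,"rz": 0,"claw": 255},
  {"x": 0,"y": 0,"z": 0,"rx": 0,"ry": 0,"rz": 0,"claw": 255},
])

```text
time_s: 16.58
position: [0.6078, -0.0925, 0.1573]
tcp_rot: [[0.956, 0.099, 0.277], [0.094, -0.995, 0.03], [0.278, -0.003, -0.96]]
force: [0.6, -0.1, 0.4]
opening: 0.005
grasp_force: 0.0
```

```bash
python3 -c "from h import *;stat();s=read_state();print(np.round(s['joint_positions'],1));rows((s['position'],s['tcp_rot']),[(-17,-27,90),(-17,-27,58),(-17,-17,58)])"
```

```text
t 16.575 P [ 25.9  -0.9 157.3] a -16.2 tang -24.2 rad 92.7 f tool [ 0.7  0.1 -0.2] mom [-0.01 -0.12  0.01]
[-22.7  32.   99.7  13.7  34.8  51.4]
(-17, -27, 90) xyz [-4.1 -0.9  3.1] r [-0.02  0.14 -0.04]
(-17, -27, 58) xyz [-3.6 -0.8 35.1] r [-0.02  0.14 -0.04]
(-17, -17, 58) xyz [ 6.4 -0.9 35. ] r [-0.02  0.14 -0.04]
```

Call:
apply_moves([
  {"x": -4,"y": -1,"z": 10,"rx": 0,"ry": 0.1,"rz": 0,"claw": 255},
  {"x": -4,"y": -1,"z": 23,"rx": 0,"ry": 0.1,"rz": 0,"claw": 255},
  {"x": -3.5,"y": -1,"z": 35,"rx": 0,"ry": 0.1,"rz": 0,"claw": 255},
  {"x": -3.5,"y": -1,"z": 35,"rx": 0,"ry": 0.1,"rz": 0,"claw": 255},
  {"x": 2,"y": -1,"z": 35,"rx": 0,"ry": 0.1,"rz": 0,"claw": 255},
  {"x": 7,"y": -1,"z": 35,"rx": 0,"ry": 0.1,"rz": 0,"claw": 255},
])

```text
time_s: 17.32
position: [0.6234, -0.089, 0.1237]
tcp_rot: [[0.954, 0.1, 0.283], [0.094, -0.995, 0.033], [0.285, -0.005, -0.958]]
force: [-0.0, 0.2, 0.2]
opening: 0.005
grasp_force: 0.0
```

Call:
apply_moves([
  {"x": 7.2,"y": 0,"z": -1.5,"rx": 0,"ry": -1.17,"rz": 0,"claw": 255},
  {"x": 14.5,"y": 0,"z": -2,"rx": 0,"ry": -2.33,"rz": 0,"claw": 255},
  {"x": 21.8,"y": 0,"z": -1.7,"rx": 0,"ry": -3.5,"rz": 0,"claw": 255},
  {"x": 29,"y": 0,"z": -0.5,"rx": 0,"ry": -4.67,"rz": 0,"claw": 255},
  {"x": 36.1,"y": 0,"z": 1.6,"rx": 0,"ry": -5.83,"rz": 0,"claw": 255},
])

```text
time_s: 17.95
position: [0.6567, -0.0853, 0.1338]
tcp_rot: [[0.942, 0.099, -0.322], [0.096, -0.995, -0.027], [-0.323, -0.005, -0.946]]
force: [-3.5, -0.8, 1.7]
opening: 0.006
grasp_force: 2.0
```

```bash
python3 -c "from h import *;stat()"
```

```text
t 17.95 P [ 75.2   1.2 133.8] a 18.8 tang -18.8 rad 55.7 f tool [-3.9  0.4 -0.4] mom [ 0.05 -0.47  0.03]
```

Call:
apply_moves([
  {"x": 7.2,"y": 0,"z": -1.5,"rx": 0,"ry": -1.17,"rz": 0,"claw": 255},
  {"x": 14.5,"y": 0,"z": -2,"rx": 0,"ry": -2.33,"rz": 0,"claw": 255},
  {"x": 21.8,"y": 0,"z": -1.7,"rx": 0,"ry": -3.5,"rz": 0,"claw": 255},
  {"x": 29,"y": 0,"z": -0.5,"rx": 0,"ry": -4.67,"rz": 0,"claw": 255},
  {"x": 36.1,"y": 0,"z": 1.6,"rx": 0,"ry": -5.83,"rz": 0,"claw": 255},
])

```text
time_s: 18.58
position: [0.6916, -0.0816, 0.1218]
tcp_rot: [[0.59, 0.099, -0.802], [0.062, -0.995, -0.077], [-0.805, -0.004, -0.593]]
force: [-0.1, -2.3, 5.0]
opening: 0.009
grasp_force: 2.3
```

```bash
python3 -c "from h import *;stat()"
```

```text
t 18.575 P [110.4   1.3 121.8] a 53.6 tang -16.7 rad 56.2 f tool [-4.3  2.3 -2.7] mom [-0.37 -0.18 -0.01]
```

Call:
apply_moves([
  {"x": -6.5,"y": 0,"z": 0,"rx": 0,"ry": 0,"rz": 0,"claw": 255},
  {"x": -10.5,"y": 0,"z": -16,"rx": 0,"ry": 0,"rz": 0,"claw": 255},
  {"x": -10.5,"y": 0,"z": -32,"rx": 0,"ry": 0,"rz": 0,"claw": 255},
  {"x": -25.7,"y": 0,"z": -26,"rx": 0,"ry": 1.67,"rz": 0,"claw": 255},
  {"x": -39.7,"y": 0,"z": -17.7,"rx": 0,"ry": 3.33,"rz": 0,"claw": 255},
  {"x": -52,"y": 0,"z": -6.9,"rx": 0,"ry": 5,"rz": 0,"claw": 255},
  {"x": -62.3,"y": 0,"z": 5.8,"rx": 0,"ry": 6.67,"rz": 0,"claw": 255},
  {"x": -70.2,"y": 0,"z": 20,"rx": 0,"ry": 8.33,"rz": 0,"claw": 255},
  {"x": -75.4,"y": 0,"z": 35.5,"rx": 0,"ry": 10,"rz": 0,"claw": 255},
  {"x": -78,"y": 0,"z": 51.7,"rx": 0,"ry": 11.67,"rz": 0,"claw": 255},
])

```text
time_s: 19.82
position: [0.6034, -0.0915, 0.1549]
tcp_rot: [[0.95, 0.098, 0.295], [0.093, -0.995, 0.029], [0.297, -0.0, -0.955]]
force: [0.0, 1.4, -1.2]
opening: 0.005
grasp_force: 0.0
```

Call:
apply_moves([
  {"x": 0,"y": 0,"z": 0,"rx": 0,"ry": 0,"rz": 0,"claw": 255},
  {"x": 0,"y": 0,"z": 0,"rx": 0,"ry": 0,"rz": 0,"claw": 255},
])

```text
time_s: 20.08
position: [0.6048, -0.0918, 0.1533]
tcp_rot: [[0.953, 0.099, 0.288], [0.094, -0.995, 0.031], [0.289, -0.003, -0.957]]
force: [0.6, -0.2, -0.1]
opening: 0.004
grasp_force: 0.0
```

```bash
python3 -c "from h import *;stat();s=read_state();rows((s['position'],s['tcp_rot']),[(-17,-27,58),(-17,-17,58)])"
```

```text
t 20.075 P [2.300e+01 1.000e-01 1.533e+02] a -16.8 tang -27.2 rad 90.0 f tool [0.5 0.3 0.3] mom [ 0.03 -0.17  0.01]
(-17, -27, 58) xyz [-0.   0.1 32.1] r [-0.02  0.03 -0.04]
(-17, -17, 58) xyz [10.   0.1 32. ] r [-0.02  0.03 -0.04]
```

Call:
apply_moves([
  {"x": 0,"y": 0,"z": 10,"rx": 0,"ry": 0,"rz": 0,"claw": 255},
  {"x": 0,"y": 0,"z": 22,"rx": 0,"ry": 0,"rz": 0,"claw": 255},
  {"x": 0,"y": 0,"z": 32,"rx": 0,"ry": 0,"rz": 0,"claw": 255},
  {"x": 5,"y": 0,"z": 32,"rx": 0,"ry": 0,"rz": 0,"claw": 255},
  {"x": 11,"y": 0,"z": 32,"rx": 0,"ry": 0,"rz": 0,"claw": 255},
])

```text
time_s: 20.7
position: [0.6236, -0.0888, 0.1231]
tcp_rot: [[0.954, 0.1, 0.283], [0.094, -0.995, 0.034], [0.285, -0.006, -0.958]]
force: [-0.5, 0.4, 0.7]
opening: 0.005
grasp_force: 0.0
```

Call:
apply_moves([
  {"x": 7.2,"y": 0,"z": -1.5,"rx": 0,"ry": -1.17,"rz": 0,"claw": 255},
  {"x": 14.5,"y": 0,"z": -2,"rx": 0,"ry": -2.33,"rz": 0,"claw": 255},
  {"x": 21.8,"y": 0,"z": -1.7,"rx": 0,"ry": -3.5,"rz": 0,"claw": 255},
  {"x": 29,"y": 0,"z": -0.5,"rx": 0,"ry": -4.67,"rz": 0,"claw": 255},
])

```text
time_s: 21.2
position: [0.6495, -0.0862, 0.1335]
tcp_rot: [[0.974, 0.1, -0.205], [0.098, -0.995, -0.016], [-0.205, -0.005, -0.979]]
force: [-4.8, -0.9, 0.1]
opening: 0.005
grasp_force: 1.8
```

```bash
python3 -c "from h import *;stat()"
```

```text
t 21.2 P [ 68.1   1.1 133.5] a 11.9 tang -18.8 rad 55.8 f tool [-4.7  0.4  0.9] mom [ 0.12 -0.51 -0.01]
```

Call:
apply_moves([
  {"x": 7.2,"y": 0,"z": -1.5,"rx": 0,"ry": -1.17,"rz": 0,"claw": 255},
  {"x": 14.5,"y": 0,"z": -2,"rx": 0,"ry": -2.33,"rz": 0,"claw": 255},
  {"x": 21.8,"y": 0,"z": -1.7,"rx": 0,"ry": -3.5,"rz": 0,"claw": 255},
])

```text
time_s: 21.58
position: [0.6721, -0.0838, 0.1317]
tcp_rot: [[0.837, 0.099, -0.539], [0.086, -0.995, -0.05], [-0.541, -0.004, -0.841]]
force: [-2.9, -0.8, 2.2]
opening: 0.004
grasp_force: 2.0
```

```bash
python3 -c "from h import *;stat()"
```

```text
t 21.575 P [ 90.8   1.1 131.7] a 32.7 tang -17.4 rad 56.2 f tool [-3.7  0.5 -0.2] mom [-0.04 -0.35  0.  ]
```

Call:
apply_moves([
  {"x": 7.2,"y": 0,"z": -1.5,"rx": 0,"ry": -1.17,"rz": 0,"claw": 255},
  {"x": 14.5,"y": 0,"z": -2,"rx": 0,"ry": -2.33,"rz": 0,"claw": 255},
  {"x": 21.8,"y": 0,"z": -1.7,"rx": 0,"ry": -3.5,"rz": 0,"claw": 255},
])

```text
time_s: 21.95
position: [0.692, -0.0816, 0.1218]
tcp_rot: [[0.589, 0.099, -0.802], [0.062, -0.995, -0.078], [-0.805, -0.004, -0.593]]
force: [-0.3, -2.8, 5.3]
opening: 0.008
grasp_force: 2.2
```

```bash
python3 -c "from h import *;stat()"
```

```text
t 21.95 P [110.8   1.3 121.8] a 53.7 tang -16.5 rad 56.5 f tool [-4.6  2.8 -2.7] mom [-0.44 -0.22 -0.01]
```

Call:
apply_moves([
  {"x": -6.5,"y": 0,"z": 0,"rx": 0,"ry": 0,"rz": 0,"claw": 255},
  {"x": -10.5,"y": 0,"z": -16,"rx": 0,"ry": 0,"rz": 0,"claw": 255},
  {"x": -10.5,"y": 0,"z": -32,"rx": 0,"ry": 0,"rz": 0,"claw": 255},
  {"x": -25.7,"y": 0,"z": -26,"rx": 0,"ry": 1.67,"rz": 0,"claw": 255},
  {"x": -39.7,"y": 0,"z": -17.7,"rx": 0,"ry": 3.33,"rz": 0,"claw": 255},
  {"x": -52,"y": 0,"z": -6.9,"rx": 0,"ry": 5,"rz": 0,"claw": 255},
  {"x": -62.3,"y": 0,"z": 5.8,"rx": 0,"ry": 6.67,"rz": 0,"claw": 255},
  {"x": -70.2,"y": 0,"z": 20,"rx": 0,"ry": 8.33,"rz": 0,"claw": 255},
  {"x": -75.4,"y": 0,"z": 35.5,"rx": 0,"ry": 10,"rz": 0,"claw": 255},
  {"x": -78,"y": 0,"z": 51.7,"rx": 0,"ry": 11.67,"rz": 0,"claw": 255},
])

```text
time_s: 23.2
position: [0.6037, -0.0915, 0.1551]
tcp_rot: [[0.95, 0.097, 0.296], [0.093, -0.995, 0.029], [0.297, -0.0, -0.955]]
force: [0.6, 0.9, -0.3]
opening: 0.004
grasp_force: 0.0
```

Call:
apply_moves([
  {"x": 0,"y": 0,"z": 0,"rx": 0,"ry": 0,"rz": 0,"claw": 255},
  {"x": 0,"y": 0,"z": 0,"rx": 0,"ry": 0,"rz": 0,"claw": 255},
])

```text
time_s: 23.45
position: [0.6051, -0.0917, 0.1535]
tcp_rot: [[0.953, 0.099, 0.288], [0.093, -0.995, 0.031], [0.289, -0.003, -0.957]]
force: [0.5, -0.2, -0.1]
opening: -0.0
grasp_force: 0.0
```

```bash
python3 -c "from h import *;stat();s=read_state();rows((s['position'],s['tcp_rot']),[(-17,-27,58),(-17,-17,58)])"
```

```text
t 23.45 P [2.330e+01 1.000e-01 1.535e+02] a -16.8 tang -26.7 rad 90.1 f tool [0.4 0.2 0.2] mom [-0.02 -0.17 -0.06]
(-17, -27, 58) xyz [-0.4  0.1 32.1] r [-0.02  0.03 -0.04]
(-17, -17, 58) xyz [ 9.6  0.1 32.1] r [-0.02  0.03 -0.04]
```

Call:
apply_moves([
  {"x": 0,"y": 0,"z": 10,"rx": 0,"ry": 0,"rz": 0,"claw": 255},
  {"x": 0,"y": 0,"z": 22,"rx": 0,"ry": 0,"rz": 0,"claw": 255},
  {"x": 0,"y": 0,"z": 32,"rx": 0,"ry": 0,"rz": 0,"claw": 255},
  {"x": 5,"y": 0,"z": 32,"rx": 0,"ry": 0,"rz": 0,"claw": 255},
  {"x": 11,"y": 0,"z": 32,"rx": 0,"ry": 0,"rz": 0,"claw": 255},
])

```text
time_s: 24.08
position: [0.624, -0.0887, 0.1232]
tcp_rot: [[0.954, 0.1, 0.283], [0.094, -0.995, 0.034], [0.285, -0.006, -0.958]]
force: [0.1, -0.5, -0.3]
opening: 0.007
grasp_force: 0.0
```

Call:
apply_moves([
  {"x": 7.2,"y": 0,"z": -1.5,"rx": 0,"ry": -1.17,"rz": 0,"claw": 255},
  {"x": 14.5,"y": 0,"z": -2,"rx": 0,"ry": -2.33,"rz": 0,"claw": 255},
  {"x": 21.8,"y": 0,"z": -1.7,"rx": 0,"ry": -3.5,"rz": 0,"claw": 255},
])

```text
time_s: 24.45
position: [0.6423, -0.0869, 0.1324]
tcp_rot: [[0.991, 0.1, -0.085], [0.1, -0.995, -0.004], [-0.085, -0.005, -0.996]]
force: [-3.4, 0.9, -2.6]
opening: 0.001
grasp_force: 1.8
```

```bash
python3 -c "from h import *;stat()"
```

```text
t 24.45 P [ 60.8   1.1 132.4] a 4.9 tang -19.0 rad 56.0 f tool [-3.1 -1.3  2.9] mom [ 0.16 -0.6  -0.  ]
```

Call:
apply_moves([
  {"x": 7.2,"y": 0,"z": -1.5,"rx": 0,"ry": -1.17,"rz": 0,"claw": 255},
  {"x": 14.5,"y": 0,"z": -2,"rx": 0,"ry": -2.33,"rz": 0,"claw": 255},
])

```text
time_s: 24.7
position: [0.6574, -0.0853, 0.134]
tcp_rot: [[0.942, 0.1, -0.321], [0.096, -0.995, -0.028], [-0.322, -0.005, -0.947]]
force: [-3.6, -1.0, 0.2]
opening: 0.003
grasp_force: 2.1
```

```bash
python3 -c "from h import *;stat()"
```

```text
t 24.7 P [ 76.    1.1 134. ] a 18.8 tang -18.1 rad 56.1 f tool [-3.5  0.6  1. ] mom [ 0.06 -0.45 -0.03]
```

Call:
apply_moves([
  {"x": 7.2,"y": 0,"z": -1.5,"rx": 0,"ry": -1.17,"rz": 0,"claw": 255},
  {"x": 14.5,"y": 0,"z": -2,"rx": 0,"ry": -2.33,"rz": 0,"claw": 255},
])

```text
time_s: 24.95
position: [0.6723, -0.0838, 0.1319]
tcp_rot: [[0.837, 0.099, -0.538], [0.086, -0.995, -0.05], [-0.541, -0.004, -0.841]]
force: [-3.9, -0.9, 3.6]
opening: 0.005
grasp_force: 2.4
```

```bash
python3 -c "from h import *;stat()"
```

```text
t 24.95 P [ 90.9   1.1 131.9] a 32.7 tang -17.4 rad 56.5 f tool [-5.3  0.5 -0.9] mom [-0.07 -0.45 -0.05]
```

Call:
apply_moves([
  {"x": 7.2,"y": 0,"z": -1.5,"rx": 0,"ry": -1.17,"rz": 0,"claw": 255},
  {"x": 14.5,"y": 0,"z": -2,"rx": 0,"ry": -2.33,"rz": 0,"claw": 255},
  {"x": 21.8,"y": 0,"z": -1.7,"rx": 0,"ry": -3.5,"rz": 0,"claw": 255},
])

```text
time_s: 25.32
position: [0.6921, -0.0816, 0.1221]
tcp_rot: [[0.589, 0.099, -0.802], [0.061, -0.995, -0.077], [-0.806, -0.004, -0.592]]
force: [-2.6, -3.2, 4.0]
opening: 0.004
grasp_force: 2.8
```

```bash
python3 -c "from h import *;stat()"
```

```text
t 25.325 P [110.8   1.3 122.1] a 53.7 tang -16.7 rad 56.8 f tool [-4.9  3.  -0. ] mom [-0.41 -0.39 -0.02]
```

Call:
apply_moves([
  {"x": -6.5,"y": 0,"z": 0,"rx": 0,"ry": 0,"rz": 0,"claw": 255},
  {"x": -10.5,"y": 0,"z": -16,"rx": 0,"ry": 0,"rz": 0,"claw": 255},
  {"x": -10.5,"y": 0,"z": -32,"rx": 0,"ry": 0,"rz": 0,"claw": 255},
  {"x": -25.7,"y": 0,"z": -26,"rx": 0,"ry": 1.67,"rz": 0,"claw": 255},
  {"x": -39.7,"y": 0,"z": -17.7,"rx": 0,"ry": 3.33,"rz": 0,"claw": 255},
  {"x": -52,"y": 0,"z": -6.9,"rx": 0,"ry": 5,"rz": 0,"claw": 255},
  {"x": -62.3,"y": 0,"z": 5.8,"rx": 0,"ry": 6.67,"rz": 0,"claw": 255},
  {"x": -70.2,"y": 0,"z": 20,"rx": 0,"ry": 8.33,"rz": 0,"claw": 255},
  {"x": -75.4,"y": 0,"z": 35.5,"rx": 0,"ry": 10,"rz": 0,"claw": 255},
  {"x": -78,"y": 0,"z": 51.7,"rx": 0,"ry": 11.67,"rz": 0,"claw": 255},
])

```text
time_s: 26.58
position: [0.6043, -0.0915, 0.1552]
tcp_rot: [[0.95, 0.098, 0.297], [0.093, -0.995, 0.029], [0.298, -0.0, -0.955]]
force: [0.9, -0.3, -1.1]
opening: 0.006
grasp_force: 0.0
```

Call:
apply_moves([
  {"x": 0,"y": 0,"z": 0,"rx": 0,"ry": 0,"rz": 0,"claw": 255},
  {"x": 0,"y": 0,"z": 0,"rx": 0,"ry": 0,"rz": 0,"claw": 255},
])

```text
time_s: 26.82
position: [0.6056, -0.0917, 0.1535]
tcp_rot: [[0.952, 0.099, 0.289], [0.094, -0.995, 0.031], [0.291, -0.003, -0.957]]
force: [1.3, -0.1, 0.9]
opening: 0.007
grasp_force: 0.0
```

Call:
apply_moves([
  {"x": 0,"y": 0,"z": 10,"rx": 0,"ry": 0,"rz": 0,"claw": 255},
  {"x": 0,"y": 0,"z": 22,"rx": 0,"ry": 0,"rz": 0,"claw": 255},
  {"x": 0,"y": 0,"z": 32,"rx": 0,"ry": 0,"rz": 0,"claw": 255},
  {"x": 5,"y": 0,"z": 32,"rx": 0,"ry": 0,"rz": 0,"claw": 255},
  {"x": 11,"y": 0,"z": 32,"rx": 0,"ry": 0,"rz": 0,"claw": 255},
])

```text
time_s: 27.45
position: [0.6244, -0.0887, 0.1233]
tcp_rot: [[0.954, 0.1, 0.284], [0.094, -0.995, 0.034], [0.286, -0.006, -0.958]]
force: [-0.9, -0.5, -0.1]
opening: 0.005
grasp_force: 0.0
```

Call:
apply_moves([
  {"x": 7.2,"y": 0,"z": -1.5,"rx": 0,"ry": -1.17,"rz": 0,"claw": 255},
])

```text
time_s: 27.58
position: [0.6281, -0.088, 0.1264]
tcp_rot: [[0.982, 0.098, 0.159], [0.096, -0.995, 0.022], [0.16, -0.007, -0.987]]
force: [-0.2, 0.4, -1.5]
opening: 0.004
grasp_force: 1.3
```

```bash
python3 -c "from h import *;stat()"
```

```text
t 27.575 P [ 46.6   1.5 126.4] a -9.2 tang -19.8 rad 55.3 f tool [-0.4 -0.4  1.5] mom [ 0.15 -0.38 -0.03]
```

Now small steps of 3.5° per row, two rows at a time.

Call:
apply_moves([
  {"x": 3.6,"y": 0,"z": -0.8,"rx": 0,"ry": -0.58,"rz": 0,"claw": 255},
  {"x": 7.2,"y": 0,"z": -1.5,"rx": 0,"ry": -1.17,"rz": 0,"claw": 255},
])

```text
time_s: 27.82
position: [0.6349, -0.0877, 0.1298]
tcp_rot: [[0.994, 0.101, 0.037], [0.101, -0.995, 0.009], [0.037, -0.005, -0.999]]
force: [-4.5, -2.1, 0.4]
opening: 0.007
grasp_force: 2.8
```

```bash
python3 -c "from h import *;stat()"
```

```text
t 27.825 P [ 53.4   1.  129.8] a -2.1 tang -19.6 rad 55.6 f tool [-4.7  1.7 -0.6] mom [-0.13 -1.   -0.05]
```

Call:
apply_moves([
  {"x": 3.6,"y": 0,"z": -0.8,"rx": 0,"ry": -0.58,"rz": 0,"claw": 255},
  {"x": 7.2,"y": 0,"z": -1.5,"rx": 0,"ry": -1.17,"rz": 0,"claw": 255},
])

```text
time_s: 28.08
position: [0.6418, -0.087, 0.1321]
tcp_rot: [[0.991, 0.1, -0.086], [0.1, -0.995, -0.003], [-0.085, -0.005, -0.996]]
force: [-5.1, -0.4, 1.8]
opening: 0.006
grasp_force: 3.0
```

```bash
python3 -c "from h import *;stat()"
```

```text
t 28.075 P [ 60.3   1.  132.1] a 4.9 tang -19.6 rad 55.7 f tool [-5.3 -0.1 -1.3] mom [-0.07 -0.96 -0.05]
```

Call:
apply_moves([
  {"x": 3.6,"y": 0,"z": -0.8,"rx": 0,"ry": -0.58,"rz": 0,"claw": 255},
  {"x": 7.2,"y": 0,"z": -1.5,"rx": 0,"ry": -1.17,"rz": 0,"claw": 255},
])

```text
time_s: 28.32
position: [0.6492, -0.0863, 0.1336]
tcp_rot: [[0.973, 0.1, -0.206], [0.099, -0.995, -0.016], [-0.206, -0.005, -0.978]]
force: [-5.5, -1.4, 3.8]
opening: 0.005
grasp_force: 3.3
```

```bash
python3 -c "from h import *;stat()"
```

```text
t 28.325 P [ 67.7   1.  133.6] a 11.9 tang -19.2 rad 55.9 f tool [-6.3  0.8 -2.6] mom [-0.02 -0.97  0.02]
```

Call:
apply_moves([
  {"x": 2.1,"y": 0,"z": -0.5,"rx": 0,"ry": -0.33,"rz": 0,"claw": 255},
  {"x": 4.1,"y": 0,"z": -0.9,"rx": 0,"ry": -0.67,"rz": 0,"claw": 255},
])

```text
time_s: 28.58
position: [0.6534, -0.0858, 0.134]
tcp_rot: [[0.957, 0.1, -0.273], [0.097, -0.995, -0.022], [-0.274, -0.005, -0.962]]
force: [-6.3, -1.0, 5.2]
opening: 0.006
grasp_force: 3.7
```

```bash
python3 -c "from h import *;stat()"
```

```text
t 28.575 P [ 72.   1. 134.] a 15.9 tang -19.1 rad 55.9 f tool [-7.6  0.4 -3.2] mom [ 0.01 -1.12  0.01]
```

Call:
apply_moves([
  {"x": 2.1,"y": 0,"z": -0.5,"rx": 0,"ry": -0.33,"rz": 0,"claw": 255},
  {"x": 4.1,"y": 0,"z": -0.9,"rx": 0,"ry": -0.67,"rz": 0,"claw": 255},
])

```text
time_s: 28.82
position: [0.6575, -0.0855, 0.1341]
tcp_rot: [[0.935, 0.1, -0.34], [0.095, -0.995, -0.029], [-0.341, -0.005, -0.94]]
force: [-6.1, -1.2, 5.4]
opening: 0.003
grasp_force: 4.0
```

```bash
python3 -c "from h import *;stat()"
```

```text
t 28.825 P [ 76.    1.  134.1] a 19.9 tang -19.2 rad 55.9 f tool [-7.7  0.5 -2.9] mom [ 0.02 -1.07 -0.04]
```

Call:
apply_moves([
  {"x": 2.1,"y": 0,"z": -0.5,"rx": 0,"ry": -0.33,"rz": 0,"claw": 255},
  {"x": 4.1,"y": 0,"z": -0.9,"rx": 0,"ry": -0.67,"rz": 0,"claw": 255},
])

```text
time_s: 29.08
position: [0.6616, -0.085, 0.1339]
tcp_rot: [[0.909, 0.099, -0.405], [0.093, -0.995, -0.036], [-0.406, -0.005, -0.914]]
force: [-7.1, 0.2, 7.5]
opening: 0.005
grasp_force: 4.3
```

```bash
python3 -c "from h import *;stat()"
```

```text
t 29.075 P [ 80.2   1.  133.9] a 24.0 tang -19.2 rad 55.9 f tool [-9.4 -1.  -4. ] mom [ 0.1  -1.14 -0.03]
```

Stiffened to about 9 N. I'll back off and check.

Call:
apply_moves([
  {"x": -4,"y": 0,"z": 0,"rx": 0,"ry": 0,"rz": 0,"claw": 255},
  {"x": -10,"y": 0,"z": 0,"rx": 0,"ry": 0,"rz": 0,"claw": 255},
  {"x": -11,"y": 0,"z": -20,"rx": 0,"ry": 0,"rz": 0,"claw": 255},
  {"x": -11,"y": 0,"z": -50,"rx": 0,"ry": 0,"rz": 0,"claw": 255},
  {"x": -11,"y": 0,"z": -90,"rx": 0,"ry": 0,"rz": 0,"claw": 255},
])

```text
time_s: 29.7
position: [0.6892, -0.0826, 0.2189]
tcp_rot: [[0.912, 0.1, -0.399], [0.094, -0.995, -0.034], [-0.4, -0.006, -0.916]]
force: [-0.3, 0.9, -0.3]
opening: 0.005
grasp_force: 0.0
```

```bash
python3 -c "
from h import *;stat();s=read_state();rows((s['position'],s['tcp_rot']),[(12,-80,160),(2,-130,175),(0,-187,175)])"
```

```text
t 29.7 P [107.9   0.6 218.9] a 23.6 tang -27.4 rad 145.1 f tool [-0.1 -0.9  0.3] mom [ 0.03  0.24 -0.03]
(12, -80, 160) xyz [-83.1   0.6   4.4] r [-0.06  1.93 -0.  ]
(2, -130, 175) xyz [-157.9    0.7   30.2] r [-0.06  3.6  -0.01]
(0, -187, 175) xyz [-214.     0.9   59.5] r [-0.06  3.93 -0.01]
```

Call:
apply_moves([
  {"x": -40,"y": 0,"z": 0,"rx": 0,"ry": 0.9,"rz": 0,"claw": 255},
  {"x": -83,"y": 0.6,"z": 4,"rx": 0,"ry": 1.93,"rz": 0,"claw": 255},
  {"x": -125,"y": 0.6,"z": 15,"rx": 0,"ry": 3,"rz": 0,"claw": 255},
  {"x": -165,"y": 0.7,"z": 32,"rx": 0,"ry": 3.6,"rz": 0,"claw": 255},
  {"x": -214,"y": 0.9,"z": 59,"rx": 0,"ry": 3.93,"rz": 0,"claw": 255},
  {"x": -214,"y": 0.9,"z": 59,"rx": 0,"ry": 3.93,"rz": 0,"claw": 255},
  {"x": -214,"y": 0.9,"z": 59,"rx": 0,"ry": 3.93,"rz": 0,"claw": 255},
])

```text
time_s: 30.58
position: [0.472, -0.1063, 0.2509]
tcp_rot: [[0.995, 0.099, 0.004], [0.099, -0.995, 0.004], [0.005, -0.004, -1.0]]
force: [0.8, 0.2, -0.2]
opening: 0.008
grasp_force: 0.0
```

```bash
python3 - <<'E'
from h import *
stat();p=camera_params('wrist');im,d=capture('wrist')
cv2.imwrite('pics/w5.png',cv2.resize(im[0:180,210:430,::-1],None,fx=3.3,fy=3.3,interpolation=cv2.INTER_CUBIC))
g=cv2.cvtColor(im,cv2.COLOR_RGB2HSV);m=cv2.inRange(g,(50,80,20),(90,255,255));m[180:]=0;m[:,:240]=0;m[:,400:]=0
n,l,st,_=cv2.connectedComponentsWithStats(cv2.morphologyEx(m,cv2.MORPH_CLOSE,np.ones((9,9))));i=1+np.argmax(st[1:,4]);v,u=np.nonzero(l==i)
W=np.array([onz('wrist',a,b,.043,p)[:2] for a,b in zip(u,v)]);Q=(W-T0)@HR[:2,:2]*1e3
print(cv2.minAreaRect(Q.astype(np.float32)))
E
```

```text
t 30.575 P [-110.6   -0.9  250.9] a -0.3 tang -184.8 rad 176.8 f tool [ 0.8 -0.1  0.2] mom [-0.02 -0.01  0.05]
((-30.591785430908203, -0.057949066162109375), (89.54056549072266, 88.96300506591797), 89.55194854736328)
```

View pics/w5.png

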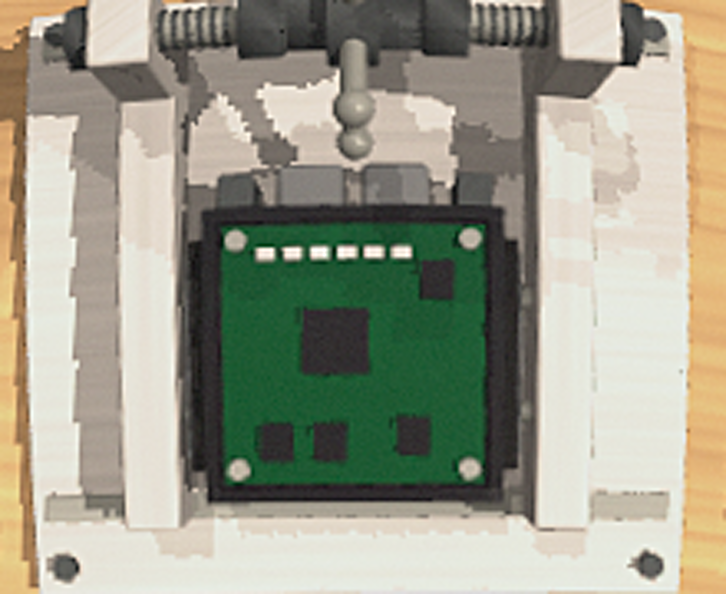

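The picture shows both pads pressed on the case at (198,355) and (510,355). The case is still square against the posts at (235,190) and (475,190), at holder (-30.6, -0.1), with the robot clear.

```bash
python3 -c "from rig import *;print(hand_in())"
```

```text
the job is handed in; nothing more can be done
None
```

I handed the job in at about 30.6 s: the final picture shows the unit square against both stop posts with both pads pressed on the case; I stopped once the spokes stiffened to about 9 N, and the robot is clear of everything.

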